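# Restock the grease-tin lane, oldest first

## Robot

A 6-joint arm with a two-finger parallel gripper is mounted at the origin on a cart in front of the work surface, level with it; the furniture and walls round the work are solid. World frame = base frame: x ahead of the robot, y to its left, z up, the work surface at z = 0. Lengths are in m, angles in rad, forces in N, time in s.
With the tool pointing down it reaches from about 0.35 to 0.775 m from the base axis. Payload 5.5 kg.
Tool frame: the origin (TCP) lies at the very end of the fingers, on their centre line; the grasp point (between the pads) lies 19 mm behind it (env.grasp_offset is the distance from the TCP to the grasp point, in m); z points along the fingers, x is the direction in which the jaws open and shut, and the axes are right-handed (so a half turn about z gives the same grasp; the last joint's range is limited). The gripper opens to 85 mm and grips with 20 to 120 N. Pads are 22 mm wide; open, the fingers measure 114 mm over their backs; the gripper's body (76 mm by 85 mm) begins 54 mm behind the grasp point. The pads swing forward as they close: fully open they stand 13 mm farther back than shut.
Start: joints at [1.154, 0.313, 0.046, 1.304, 0, 1.431], TCP at [0.157, 0.553, 0.231] pointing down, gripper open.
Joint ranges: [-2.76, 2.76], [-0.86, 1.69], [-1.03, 1.26], [-2.2, 2.34], [-1.47, 1.5], [-3.14, 3.14]. Speed limits (rad/s): [2.57, 2.57, 3.14, 3.14, 3.14, 3.14].

## Interface

Orientations are given as a unit quaternion [w, x, y, z].
In Python, from workcell import status, viewer, env gives the robot as it stands.
- The arm moves only by the tool carry_out, never from a script. Its argument "plan" is a list of rows, each an object of numbers: "x", "y", "z": the shift along the tool's x, y, z in m; "ax", "ay", "az": the turn, a rotation vector about the tool's x, y, z in rad; "hand": the opening, from 0 (shut) to 1 (fully open). In form: [{"x": .., "y": .., "z": .., "ax": .., "ay": .., "az": .., "hand": ..}, ...]. A call has 1 to 12 rows; each row is the pose to reach, as a shift and turn from the pose measured when the call began, along the tool's axes at that moment; what a row does not reach only later rows make up. A row lasts 1/12 s, in which the tool goes at most 41.7 mm and 7.16 degrees, less where a joint would pass 70% of its speed; a pose out of reach is approached as far as the arm can. A call with a gripper value outside its range is refused whole. The fingers move at their own pace and stop on an object; "squeeze" is the grip in N (left out, the last holds). Time passes only in rows, so rows that repeat a pose let the fingers close. It gives the time, the measured TCP pose, the force and the opening at its end, in the units of the state.
- status.get_state(): the state, without advancing time (a new reading comes with each control period).
- viewer.read_camera(name): name is "side" or "top" or "wrist"; returns the picture (384x512x3 uint8, red, green, blue); there is no depth.
- viewer.camera_model(name): a dict with "vfov" (degrees; the focal length in pixels is half the picture's height over the tangent of half this angle, whatever the lens; pixels are square), "cx", "cy" (the principal point, pixels), "T" (4x4, takes a point from camera to world coordinates). Camera axes: x right, y down, z forward; pixel columns grow to the right and rows downward; lengths in m; the calibration is good to about 2 mm. The wrist camera is an equidistant fisheye: a pixel r from the principal point sees the ray r / f radians off the axis. A picture is of the moment at which its call begins: read the wrist's pose just before it. camera_model takes no time and is no camera call; for the wrist camera it gives the pose at the moment of the call.
- env.hand_in(): hands the job in, once; it reports no verdict.
The state is a dict: "clock": time; "joint_pos": joint angles; "qvel": joint speeds; "tau": joint torques, N m; "tcp_pos": TCP position; "orientation": TCP orientation; "wrist_force": force on the tool from outside, world axes, zero at the start; "ft_torque": the same for the moment, N m; "finger_gap": finger opening in m.
Only numpy, scipy, OpenCV 4.12 (cv2) and the standard library are available. Lean on these libraries where they do the work, as an engineer would, in place of code of your own. Each camera call takes 0.05 s, during which the arm holds its last target.

## Task

Restock the tin lane first-in-first-out: draw the two old tins together forward until the front one is up against the end stop, then set the new tin from the worktop upright in the lane behind them. Finally slide the follower forward until the row is closed up and its sprung pad is pressed in about half-way, so that it holds the row snug against the stop, and let go; press nothing hard, and leave the pot and the bottle where they stand.

Things in the scene. Friction and masses are not known exactly. Their poses are not given: they have to be found in the camera images.
- lane: low grey metal lane fixed on the worktop, 400 x 88 mm, open above. Origin under its centre at worktop height; +x runs along the lane from its front (end stop) to its back (follower), y across, z up. The deck's top is at z = 8 mm; two guide rails along y = +-33 mm (6 mm thick, 60 mm clear between them) reach z = 24 mm.
- stop_bracket: dark bracket of the adjustable end stop, fixed to the lane's front end (origin on the deck, lane x = -192 mm). A rubber pad (46 mm tall) on a threaded rod stands out from it towards the back, screwed out differently every time: the face that stops the tins lies anywhere from lane x = -155 to -125 mm and is not reported: find it by touch. It does not yield to pushes under 30 N.
- old_front_centre (a point): front one of the two old tins standing in the lane: grease tin, a round clear/white jar with a wider red lid, 55 mm across the lid (top 16 mm), 52 mm across the body, 50 mm tall, about 0.1 kg. The point is its centre, 25 mm above its underside; z is its axis. It stands some way behind the end stop.
- old_rear_centre (a point): rear one of the two old tins, standing in the lane behind the front one with a gap between: grease tin, a round clear/white jar with a wider red lid, 55 mm across the lid (top 16 mm), 52 mm across the body, 50 mm tall, about 0.1 kg. The point is its centre, 25 mm above its underside; z is its axis. Until the old tins are drawn forward there is no room for a tin behind it.
- new_tin_centre (a point): the new tin, standing on the open worktop between the lane and the robot: grease tin, a round clear/white jar with a wider red lid, 55 mm across the lid (top 16 mm), 52 mm across the body, 50 mm tall, about 0.1 kg. The point is its centre, 25 mm above its underside; z is its axis. 
- follower_grip (a point): middle of the follower's grip: a black upright block 20 mm along the lane, 24 mm across it and 34 mm tall (17 mm above and below this point; its top is 98 mm above the worktop). Axes parallel to the lane's. Below it a dark back plate reaches 48 mm above the worktop, its front face 17 mm in front (lane -x) of this point.
- follower: follower carriage sliding along the lane with a steady drag of about 14 N; stays where left. Origin on the deck, 73 mm below the grip point; lane x = 155 mm fully back, travel 120 mm to the front. Its steel sprung pad (50 mm wide, 10 to 55 mm above the worktop) faces the tins, its face 45 mm in front of the origin when free; it gives 20 mm: 3 N at first, 8 N half-way, 13 N bottomed.
- talc_pot: bystander: white round pot with a green lid, 66 mm across, 78 mm tall, on the worktop; origin under its centre.
- oil_bottle: bystander: white drop bottle with a thin red nozzle, 42 mm across, 150 mm tall, on the worktop; origin under its centre.
Things that resemble listed ones, but are neither listed nor needed, are in the scene too. Leave any black or purple look-alike of the part that bears old_rear_centre alone.

How it is judged:
On the way, in this order (a step that is already met when the one before it is completed fails the run):
1. the two old tins have been drawn forward together in the lane while the new tin is still outside it (distance between old_front_centre and old_rear_centre below 0.06 m and x of old_rear_centre in the frame of lane below -0.033 m and horizontal distance between new_tin_centre and old_rear_centre above 0.1 m), for 0.1 s.
2. the new tin stands in the lane behind the old ones (x of new_tin_centre in the frame of lane above -0.04 m and z of new_tin_centre in the frame of lane below 0.038 m and horizontal distance between new_tin_centre and old_rear_centre below 0.095 m and y of new_tin_centre in the frame of lane between -0.008 and 0.008 m), for 0.1 s.
At the end, for the whole second after the job is handed in: Old front, old rear and new tin stand upright, at rest, centred in the lane in this order from the stop, touching (centres within 58 mm); the front tin bears on the stop pad (over 0.2 N) and the follower pad presses the new tin with 4 to 12.2 N (in by 2 to 18 of 20 mm) (x of old_front_centre in the frame of lane below -0.085 m and x of old_rear_centre in the frame of lane between -0.085 and -0.03 m and x of new_tin_centre in the frame of lane above -0.03 m and distance between old_front_centre and old_rear_centre below 0.058 m and distance between old_rear_centre and new_tin_centre below 0.058 m and contact force between old_front and stop_bracket above 0.2 N and contact force between follower and new_tin between 4 and 12.2 N and angle between each of old_front_centre, old_rear_centre, new_tin_centre's own z axis and vertical below 0.08 rad and z of each of old_front_centre, old_rear_centre, new_tin_centre in the frame of lane below 0.038 m and linear speed of each of old_front, old_rear, new_tin below 0.01 m/s and y of old_front_centre in the frame of lane between -0.006 and 0.006 m and y of old_rear_centre in the frame of lane between -0.006 and 0.006 m and y of new_tin_centre in the frame of lane between -0.006 and 0.006 m).
It fails at once if the front tin is pressed on the end stop with more than 30 N (contact force between old_front and stop_bracket above 30 N).
It fails at once if the follower presses on the new tin with more than 30 N (contact force between follower and new_tin above 30 N).
It fails at once if the talc pot is moved by more than 30 mm (distance of talc_pot from where it was at the start of the episode above 0.03 m).
It fails at once if the oil bottle is moved by more than 30 mm (distance of oil_bottle from where it was at the start of the episode above 0.03 m).
It also fails if it takes over 69 s, if anything falls off the work surface, if the arm or the gripper's body presses on something with over 40 N, if the wrist force passes 120 N, or if a joint passes its speed limit or range.

## Working session

There is one attempt and no reset: what is moved stays moved. The work goes in short steps, Python scripts to look and compute and a tool call to move; the robot and the scene stay as the last step left them, time stands still between calls to the robot, and variables do not carry over. Pictures are saved under pics/ and viewed, and the job is handed in when it is done.

Besides the shell and the picture viewer there is one more tool, called after "Call:" by a JSON object that holds its "op" and its "data", one argument or row to a line. carry_out: Moves the arm, as the interface text tells. Its arguments: {"type":"object","properties":{"plan":{"type":"array"},"squeeze":{"type":"number"}},"required":["plan"]}

```bash
mkdir -p pics; cat > h.py <<'E'
import numpy as np,cv2
from workcell import status,viewer,env
from scipy.spatial.transform import Rotation as R
def snap(n,f):
    m=viewer.camera_model(n); im=viewer.read_camera(n); cv2.imwrite('pics/'+f,im[:,:,::-1]); return im,m
def ray(m,u,v,fish=False,h=384):
    f=h/2/np.tan(np.radians(m['vfov'])/2); a=np.array([u-m['cx'],v-m['cy']])
    if fish:
        r=np.hypot(*a); t=r/f; d=np.array([*(a/r*np.sin(t)),np.cos(t)]) if r>0 else np.array([0,0,1.])
    else: d=np.array([a[0]/f,a[1]/f,1])
    T=np.array(m['T']); return T[:3,3],T[:3,:3]@d
def onz(m,u,v,z,fish=False):
    o,d=ray(m,u,v,fish); return o+d*(z-o[2])/d[2]
def proj(m,p,h=384):
    f=h/2/np.tan(np.radians(m['vfov'])/2);T=np.array(m['T']);c=T[:3,:3].T@(np.array(p)-T[:3,3]); return f*c[0]/c[2]+m['cx'],f*c[1]/c[2]+m['cy']
E
python3 - <<'E'
from h import *
s=status.get_state();print(s)
for n in('side','top','wrist'):
    im,m=snap(n,n+'0.png'); print(n,m['vfov'],m['cx'],m['cy'],np.round(m['T'],3))
E
```

```text
{'clock': 0.0, 'joint_pos': array([1.15440644e+00, 3.14052289e-01, 4.49519948e-02, 1.30363253e+00,
       8.15243974e-06, 1.43121122e+00]), 'qvel': array([-0.00011598,  0.00109583, -0.00124215,  0.00166081, -0.00134586,
        0.00204868]), 'tau': array([-8.76422437e-04, -4.80624032e+01,  2.98536712e+01,  1.93870033e-02,
       -1.79348663e-04, -3.43428087e-05]), 'tcp_pos': array([0.15691679, 0.55261506, 0.23036835]), 'orientation': array([ 4.66925017e-04,  7.97897948e-01,  6.02791778e-01, -8.48236104e-04]), 'wrist_force': array([-0.36603502, -0.21107464, -0.93817151]), 'ft_torque': array([ 0.03726676, -0.06290205,  0.01924999]), 'finger_gap': 0.08574408601476419}
side 42.923392407167086 260.5995190095143 187.3668700577842 [[-0.952 -0.13   0.277  0.278]
 [-0.305  0.463 -0.832  0.903]
 [-0.02  -0.877 -0.48   0.573]
 [ 0.     0.     0.     1.   ]]
top 48.56712617338529 257.6697463499017 194.16423066792217 [[-0.025 -0.987  0.161  0.391]
 [-0.999  0.021 -0.03   0.076]
 [ 0.027 -0.161 -0.987  1.154]
 [ 0.     0.     0.     1.   ]]
wrist 65.70646984690485 249.91584337534172 196.92092330881096 [[ 0.272  0.916  0.294  0.082]
 [ 0.962 -0.259 -0.085  0.575]
 [-0.002  0.306 -0.952  0.372]
 [ 0.     0.     0.     1.   ]]
```

View pics/side0.png

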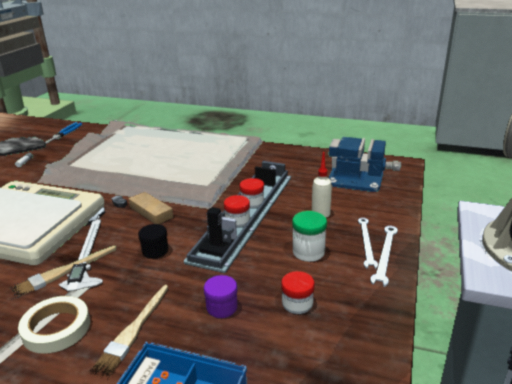

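View pics/top0.png

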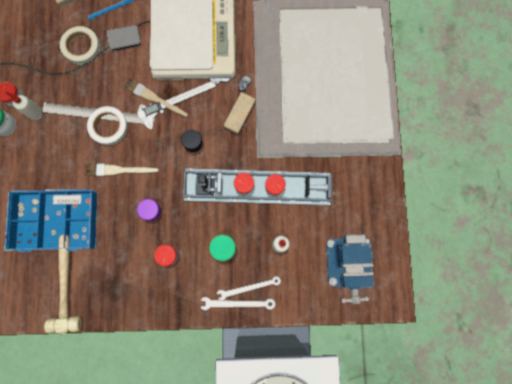

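View pics/wrist0.png

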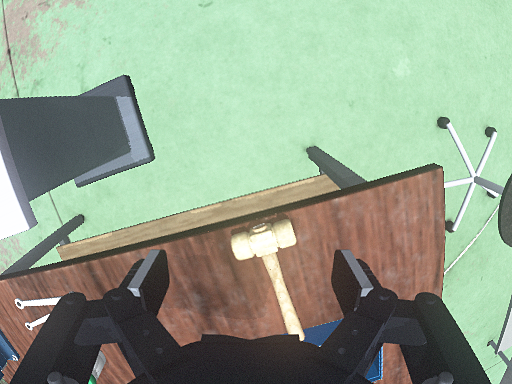

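Top view: the lane runs from (185,186) to (330,188), with the follower at (206,183) and the stop bracket at about (318,186). The red lids in the lane are at (244,184), the rear tin, and (275,185), the front tin. The red lid on the open worktop at (165,256) is the new-tin candidate. Purple (148,210) and black (191,140) are the look-alikes. The pot is at (222,248) and the bottle at (281,244).

```bash
cat > m.py <<'E'
from h import *
im=cv2.imread('pics/top0.png');m=viewer.camera_model('top')
hsv=cv2.cvtColor(im,cv2.COLOR_BGR2HSV)
mask=((hsv[...,0]<8)|(hsv[...,0]>172))&(hsv[...,1]>190)&(hsv[...,2]>130)
n,l,st,c=cv2.connectedComponentsWithStats(mask.astype(np.uint8))
for i in range(1,n):
    if st[i,4]>60:
        print(c[i],st[i]); z=.05 if c[i][1]>220 else .058
        print(np.round(onz(m,*c[i],z),4))
g=(hsv[...,0]>50)&(hsv[...,0]<85)&(hsv[...,1]>170); 
n,l,st,c=cv2.connectedComponentsWithStats(g.astype(np.uint8))
for i in range(1,n):
    if st[i,4]>200: print('green',c[i],onz(m,*c[i],.078).round(3))
print('bottle',onz(m,281,244,.1).round(3),onz(m,281,244,.15).round(3))
cv2.imwrite('pics/tl.png',cv2.resize(im[160:215,175:340],None,fx=4.8,fy=4.8,interpolation=cv2.INTER_CUBIC))
cv2.imwrite('pics/tn.png',cv2.resize(im[190:290,120:300],None,fx=4,fy=4,interpolation=cv2.INTER_CUBIC))
s=cv2.imread('pics/side0.png');cv2.imwrite('pics/sl.png',cv2.resize(s[150:330,170:345],None,fx=3.3,fy=3.3,interpolation=cv2.INTER_CUBIC))
E
python3 m.py
```

```text
[ 7.36764706 91.90686275] [  0  83  18  18 204]
[0.8605 0.7041 0.058 ]
green [222.19527897 247.7832618 ] [0.432 0.135 0.078]
bottle [ 0.437 -0.011  0.1  ] [ 0.435 -0.007  0.15 ]
```

```bash
sed -i 's/>190)&(hsv\[...,2\]>130)/>150)\&(hsv[...,2]>150)/' m.py; python3 - <<'E'
import cv2
im=cv2.imread('pics/top0.png');h=cv2.cvtColor(im,cv2.COLOR_BGR2HSV)
print(h[184,244],h[185,275],h[256,165])
E
python3 m.py
```

```text
[  1 175 233] [  2 180 232] [  2 171 231]
[ 6.00896861 90.39910314] [  0  82  15  19 223]
[0.8648 0.708  0.058 ]
[243.61433447 182.87372014] [235 174  18  19 293]
[0.6005 0.078  0.058 ]
[274.89152542 184.16271186] [266 175  19  20 295]
[ 0.5954 -0.0039  0.058 ]
[164.47519582 254.80939948] [154 244  22  22 383]
[0.4191 0.2838 0.05  ]
green [222.19527897 247.7832618 ] [0.432 0.135 0.078]
bottle [ 0.437 -0.011  0.1  ] [ 0.435 -0.007  0.15 ]
```

View pics/tl.png

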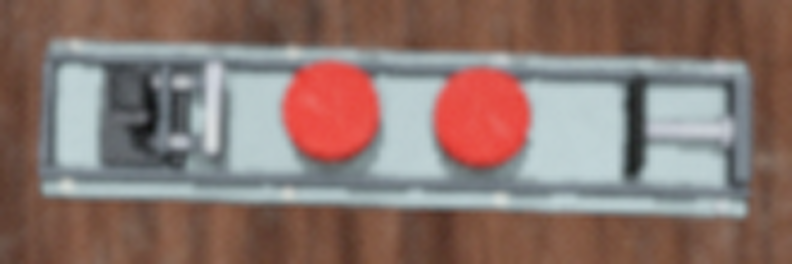

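View pics/tn.png

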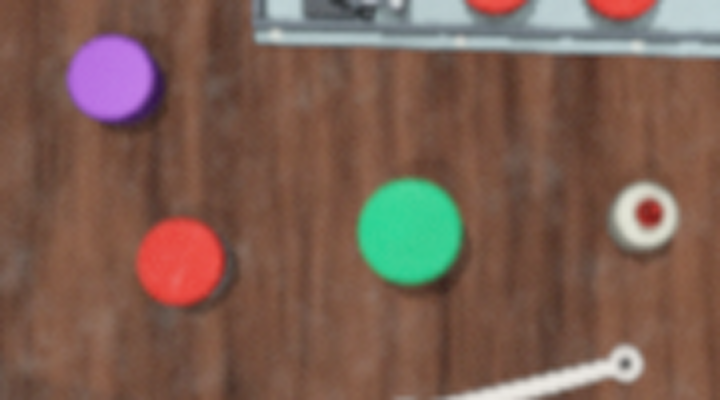

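View pics/sl.png

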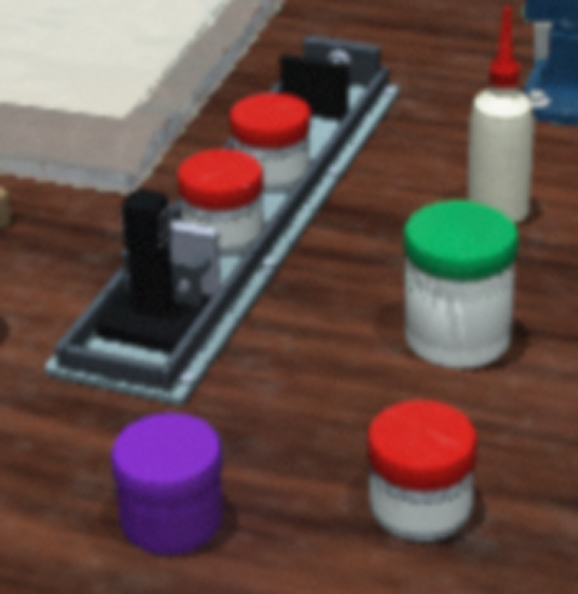

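The crops confirm the new tin: a clear/white jar with a red lid at top (165,256). The purple and black ones are look-alikes. Next, the lane frame from its corners.

```bash
cat > lane.py <<'E'
from h import *
m=viewer.camera_model('top')
P=np.array([onz(m,175-.4+u/4.8,160-.4+v/4.8,.008) for u,v in[(47,42),(750,62),(747,213),(42,195)]])
print(P.round(4)); c=P.mean(0)
d=(P[0]+P[3]-P[1]-P[2])/2; e=(P[0]-P[3]+P[1]-P[2])/2
print('c',c.round(4),'len',np.linalg.norm(d),np.linalg.norm(e),'ang',np.arctan2(d[1],d[0]), 'wid ang',np.arctan2(e[1],e[0]))
a=np.arctan2(d[1],d[0])
X=np.array([np.cos(a),np.sin(a)]);Y=np.array([-X[1],X[0]])
def L(p): q=np.array(p)[:2]-c[:2]; return (q@X*1000).round(1),(q@Y*1000).round(1)
for p in[(.6005,.078),(.5954,-.0039),(.4191,.2838)]: print(L(p))
# side view check
ms=viewer.camera_model('side'); im=cv2.imread('pics/side0.png');hsv=cv2.cvtColor(im,cv2.COLOR_BGR2HSV)
mask=((hsv[...,0]<8)|(hsv[...,0]>172))&(hsv[...,1]>150)&(hsv[...,2]>120)
n,l,st,cc=cv2.connectedComponentsWithStats(mask.astype(np.uint8))
for i in range(1,n):
    if st[i,4]>60: print(st[i],cc[i].round(1))
# predicted lid centre (mid-lid height) pixels
for p,z in[((.6005,.078),.050),((.5954,-.0039),.050),((.4191,.2838),.042)]: print('pred',np.round(proj(ms,[*p,z]),1))
mt=m
for u,v in [(215,62),(222,70),(645,75),(640,175)]: print('feat',(u,v),L(onz(m,175-.4+u/4.8,160-.4+v/4.8,.055)))
E
python3 lane.py
```

```text
[[ 0.6538  0.2397  0.008 ]
 [ 0.6343 -0.1635  0.008 ]
 [ 0.5466 -0.1571  0.008 ]
 [ 0.5654  0.2423  0.008 ]]
c [0.6001 0.0404 0.008 ] len 0.40172743918572845 0.0881423378716651 ang 1.523098230609353 wid ang -0.050814222634131455
(np.float64(37.6), np.float64(1.4))
(np.float64(-44.4), np.float64(2.5))
(np.float64(234.5), np.float64(192.4))
[318 152   9  21  84] [322.6 164.9]
[240 178  24  15 284] [251.1 184.7]
[224 195  25  17 328] [235.7 202.4]
[281 270  34  26 667] [297.6 282.7]
pred [239.1 203.9]
pred [253.7 186.3]
pred [299.8 284.3]
feat (215, 62) (np.float64(102.2), np.float64(-25.2))
feat (222, 70) (np.float64(98.2), np.float64(-20.8))
feat (645, 75) (np.float64(-134.5), np.float64(-24.6))
feat (640, 175) (np.float64(-131.9), np.float64(31.3))
```

```bash
cat > t.py <<'E'
from h import *
import sys
C=np.array([.600,.0405]);A=1.522
X=np.array([np.cos(A),np.sin(A)]);Y=np.array([-X[1],X[0]])
def W(x,y,z): return np.array([*(C+X*x+Y*y),z])
def LL(p): q=np.array(p)[:2]-C; return np.array([q@X,q@Y,p[2]])
PHI=A-np.pi/2
RT=np.column_stack([[np.cos(PHI),np.sin(PHI),0],[np.sin(PHI),-np.cos(PHI),0],[0,0,-1]])
def go(p):
    s=status.get_state();q=s['orientation'];R0=R.from_quat([q[1],q[2],q[3],q[0]]).as_matrix()
    sh=R0.T@(np.array(p)-s['tcp_pos']); rv=R.from_matrix(R0.T@RT).as_rotvec()
    print('clock',s['clock'],'lane tcp',(LL(s['tcp_pos'])*1000).round(1),'shift',sh.round(4),'rot',rv.round(4),'gap',s['finger_gap'],'F',s['wrist_force'].round(1))
E
python3 -c "
from t import *
go(W(.0376,0,.16))"
```

```text
clock 0.15 lane tcp [490.  467.5 230.6] shift [-0.335   0.5577  0.071 ] rot [8.0000e-04 1.3000e-03 1.3428e+00] gap 0.08533771517222803 F [-0.   0.4 -0.4]
```

Call:
{"op": "carry_out", "data": {
  "plan": [
    {"x":-0.335,"y":0.558,"z":0.071,"az":1.343,"hand":1},
    {"x":-0.335,"y":0.558,"z":0.071,"az":1.343,"hand":1},
    {"x":-0.335,"y":0.558,"z":0.071,"az":1.343,"hand":1},
    {"x":-0.335,"y":0.558,"z":0.071,"az":1.343,"hand":1},
    {"x":-0.335,"y":0.558,"z":0.071,"az":1.343,"hand":1},
    {"x":-0.335,"y":0.558,"z":0.071,"az":1.343,"hand":1},
    {"x":-0.335,"y":0.558,"z":0.071,"az":1.343,"hand":1},
    {"x":-0.335,"y":0.558,"z":0.071,"az":1.343,"hand":1},
    {"x":-0.335,"y":0.558,"z":0.071,"az":1.343,"hand":1},
    {"x":-0.335,"y":0.558,"z":0.071,"az":1.343,"hand":1},
    {"x":-0.335,"y":0.558,"z":0.071,"az":1.343,"hand":1},
    {"x":-0.335,"y":0.558,"z":0.071,"az":1.343,"hand":1}
  ]
}}

```text
schema error: expected keys x, y, z, ax, ay, az, hand
```

```bash
python3 -c "
from t import *
go(W(.0376,0,.16))"
```

```text
clock 0.15 lane tcp [490.  467.5 230.6] shift [-0.335   0.5577  0.071 ] rot [8.0000e-04 1.3000e-03 1.3428e+00] gap 0.08533771517222803 F [-0.   0.4 -0.4]
```

Call:
{"op": "carry_out", "data": {
  "plan": [
    {"x":-0.335,"y":0.558,"z":0.071,"ax":0,"ay":0,"az":1.343,"hand":1},
    {"x":-0.335,"y":0.558,"z":0.071,"ax":0,"ay":0,"az":1.343,"hand":1},
    {"x":-0.335,"y":0.558,"z":0.071,"ax":0,"ay":0,"az":1.343,"hand":1},
    {"x":-0.335,"y":0.558,"z":0.071,"ax":0,"ay":0,"az":1.343,"hand":1},
    {"x":-0.335,"y":0.558,"z":0.071,"ax":0,"ay":0,"az":1.343,"hand":1},
    {"x":-0.335,"y":0.558,"z":0.071,"ax":0,"ay":0,"az":1.343,"hand":1},
    {"x":-0.335,"y":0.558,"z":0.071,"ax":0,"ay":0,"az":1.343,"hand":1},
    {"x":-0.335,"y":0.558,"z":0.071,"ax":0,"ay":0,"az":1.343,"hand":1},
    {"x":-0.335,"y":0.558,"z":0.071,"ax":0,"ay":0,"az":1.343,"hand":1},
    {"x":-0.335,"y":0.558,"z":0.071,"ax":0,"ay":0,"az":1.343,"hand":1},
    {"x":-0.335,"y":0.558,"z":0.071,"ax":0,"ay":0,"az":1.343,"hand":1},
    {"x":-0.335,"y":0.558,"z":0.071,"ax":0,"ay":0,"az":1.343,"hand":1}
  ]
}}

```text
clock: 1.15
tcp_pos: [0.4978, 0.1885, 0.1765]
orientation: [0.001, 1.0, -0.027, -0.0]
wrist_force: [0.3, 1.5, 1.0]
finger_gap: 0.0854
```

```bash
python3 -c "
from t import *
go(W(.0376,0,.16))"
```

```text
clock 1.15 lane tcp [142.8 109.3 176.5] shift [0.1098 0.1047 0.0166] rot [ 0.0012  0.0007 -0.0044] gap 0.08544009355596913 F [0.3 1.5 1. ]
```

Call:
{"op": "carry_out", "data": {
  "plan": [
    {"x":0.11,"y":0.105,"z":0.017,"ax":0,"ay":0,"az":-0.004,"hand":1},
    {"x":0.11,"y":0.105,"z":0.017,"ax":0,"ay":0,"az":-0.004,"hand":1},
    {"x":0.11,"y":0.105,"z":0.017,"ax":0,"ay":0,"az":-0.004,"hand":1},
    {"x":0.11,"y":0.105,"z":0.017,"ax":0,"ay":0,"az":-0.004,"hand":1},
    {"x":0.11,"y":0.105,"z":0.017,"ax":0,"ay":0,"az":-0.004,"hand":1},
    {"x":0.11,"y":0.105,"z":0.017,"ax":0,"ay":0,"az":-0.004,"hand":1},
    {"x":0.11,"y":0.105,"z":0.017,"ax":0,"ay":0,"az":-0.004,"hand":1},
    {"x":0.11,"y":0.105,"z":0.017,"ax":0,"ay":0,"az":-0.004,"hand":1}
  ]
}}

```text
clock: 1.82
tcp_pos: [0.601, 0.0788, 0.1596]
orientation: [0.0, 1.0, -0.024, -0.001]
wrist_force: [0.1, 0.2, -0.6]
finger_gap: 0.0854
```

```bash
python3 -c "
from t import *
go(W(.0376,0,.033))
im,m=snap('wrist','w1.png');snap('side','s1.png')
hsv=cv2.cvtColor(im,cv2.COLOR_RGB2HSV)
mask=((hsv[...,0]<8)|(hsv[...,0]>172))&(hsv[...,1]>150)&(hsv[...,2]>120)
n,l,st,cc=cv2.connectedComponentsWithStats(mask.astype(np.uint8))
for i in range(1,n):
    if st[i,4]>200: print(st[i],cc[i],(LL(onz(m,*cc[i],.056,True))*1000).round(1))
"
```

```text
clock 1.8167 lane tcp [ 38.3   0.8 159.6] shift [0.001  0.0006 0.1266] rot [0.001  0.0016 0.0008] gap 0.08537334974037179 F [ 0.1  0.2 -0.6]
[ 38   0  45  31 968] [57.14359504 12.50206612] [221.3 183.5  56. ]
[ 224  167   61   59 2527] [254.07677087 196.43173724] [38.8 -2.7 56. ]
[ 226  251   54   49 1886] [253.22375398 275.73913043] [-42.1  -2.5  56. ]
```

View pics/w1.png

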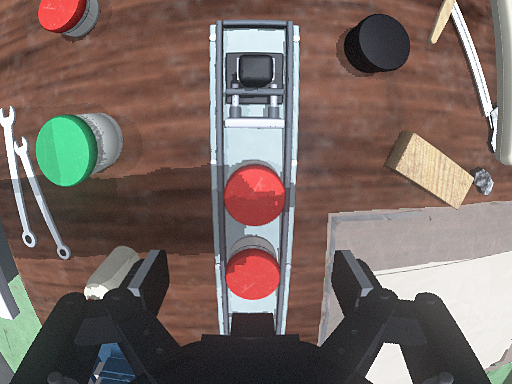

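View pics/s1.png

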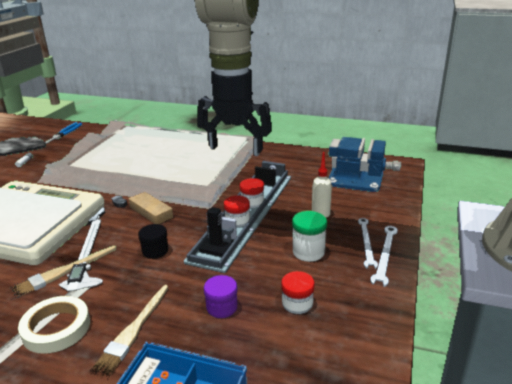

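Wrist view: the rear lid is at (254,196) and the front lid at (253,276), both centred in the lane. The pad bar is at v≈123, and the fingers straddle the lane. I'll descend onto the rear lid.

Call:
{"op": "carry_out", "data": {
  "plan": [
    {"x":0.002,"y":0.0,"z":0.04,"ax":0,"ay":0.001,"az":0,"hand":1},
    {"x":0.002,"y":0.0,"z":0.07,"ax":0,"ay":0.001,"az":0,"hand":1},
    {"x":0.002,"y":0.0,"z":0.1,"ax":0,"ay":0.001,"az":0,"hand":1},
    {"x":0.002,"y":0.0,"z":0.12,"ax":0,"ay":0.001,"az":0,"hand":1},
    {"x":0.002,"y":0.0,"z":0.13,"ax":0,"ay":0.001,"az":0,"hand":1},
    {"x":0.002,"y":0.0,"z":0.13,"ax":0,"ay":0.001,"az":0,"hand":1},
    {"x":0.002,"y":0.0,"z":0.13,"ax":0,"ay":0.001,"az":0,"hand":1},
    {"x":0.002,"y":0.0,"z":0.13,"ax":0,"ay":0.001,"az":0,"hand":0.9}
  ]
}}

```text
clock: 2.58
tcp_pos: [0.6044, 0.0792, 0.0318]
orientation: [0.001, 1.0, -0.023, 0.002]
wrist_force: [0.1, -0.3, -0.6]
finger_gap: 0.0771
```

Call:
{"op": "carry_out", "data": {
  "plan": [
    {"x":0,"y":0,"z":0,"ax":0,"ay":0,"az":0,"hand":0.6},
    {"x":0,"y":0,"z":0,"ax":0,"ay":0,"az":0,"hand":0.6},
    {"x":0,"y":0,"z":0,"ax":0,"ay":0,"az":0,"hand":0.6},
    {"x":0,"y":0,"z":0,"ax":0,"ay":0,"az":0,"hand":0.6},
    {"x":0,"y":0,"z":0,"ax":0,"ay":0,"az":0,"hand":0.6},
    {"x":0,"y":0,"z":0,"ax":0,"ay":0,"az":0,"hand":0.6}
  ],
  "squeeze": 20
}}

```text
clock: 3.08
tcp_pos: [0.6061, 0.0794, 0.0341]
orientation: [0.0, 1.0, -0.023, 0.004]
wrist_force: [-1.0, 1.5, 5.2]
finger_gap: 0.0545
```

```bash
python3 -c "
from t import *
go(W(-.04,-.001,.03))
snap('wrist','w2.png');snap('side','s2.png')
"
```

```text
clock 3.0833 lane tcp [39.1 -4.2 34.1] shift [-0.0034  0.0791  0.0041] rot [ 0.0004 -0.0072  0.0022] gap 0.054511174916988744 F [-1.   1.5  5.2]
```

View pics/w2.png

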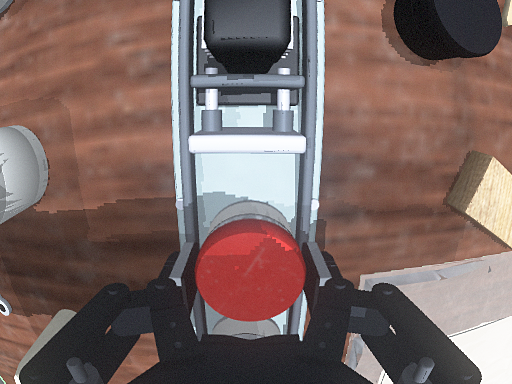

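View pics/s2.png

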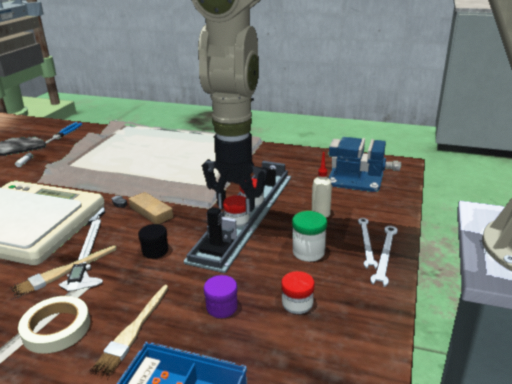

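```bash
python3 -c "
from t import *
m=viewer.camera_model('wrist')
im=cv2.imread('pics/w2.png');g=cv2.cvtColor(im,cv2.COLOR_BGR2GRAY)
for v in (60,110,170,185): print(v,g[v,170:215:1].tolist(),g[v,285:330].tolist())
"
```

```text
60 [86, 171, 225, 238, 237, 237, 241, 247, 138, 121, 144, 152, 157, 161, 164, 159, 135, 131, 100, 49, 48, 54, 32, 152, 243, 243, 130, 31, 75, 107, 107, 101, 104, 99, 104, 108, 107, 57, 58, 61, 63, 62, 62, 62, 59] [104, 108, 105, 103, 101, 97, 106, 103, 102, 107, 107, 103, 74, 38, 104, 155, 146, 54, 43, 53, 52, 71, 99, 72, 83, 151, 166, 161, 154, 152, 141, 118, 128, 245, 244, 242, 240, 240, 223, 201, 86, 104, 110, 105, 103]
110 [97, 125, 203, 199, 237, 232, 237, 247, 152, 117, 129, 157, 155, 156, 163, 162, 146, 133, 110, 77, 66, 65, 58, 102, 238, 222, 217, 215, 216, 214, 238, 173, 82, 81, 98, 126, 116, 120, 129, 138, 145, 142, 144, 139, 127] [195, 184, 190, 177, 136, 147, 180, 167, 184, 249, 243, 244, 226, 158, 169, 180, 123, 52, 74, 68, 75, 90, 132, 146, 158, 160, 160, 160, 153, 145, 128, 169, 223, 241, 239, 236, 237, 225, 186, 87, 100, 106, 104, 110, 107]
170 [101, 102, 103, 86, 178, 226, 233, 234, 230, 236, 248, 109, 133, 150, 154, 156, 161, 158, 151, 137, 117, 84, 76, 84, 72, 128, 220, 217, 216, 213, 212, 214, 210, 237, 234, 231, 233, 231, 233, 233, 232, 234, 235, 234, 234] [234, 235, 235, 235, 234, 235, 234, 236, 236, 244, 157, 169, 173, 175, 90, 89, 88, 82, 98, 124, 137, 151, 162, 159, 161, 156, 152, 136, 110, 239, 242, 236, 238, 241, 222, 209, 78, 99, 98, 98, 98, 95, 102, 96, 94]
185 [106, 104, 101, 97, 73, 214, 203, 237, 232, 230, 237, 228, 94, 113, 155, 156, 155, 162, 154, 144, 135, 108, 75, 81, 77, 64, 186, 224, 217, 217, 217, 217, 236, 233, 232, 234, 232, 231, 232, 235, 232, 233, 233, 234, 234] [237, 235, 237, 236, 236, 236, 235, 233, 236, 245, 168, 170, 178, 120, 76, 90, 86, 83, 123, 143, 150, 157, 163, 164, 159, 156, 133, 124, 224, 241, 238, 237, 237, 226, 154, 84, 93, 91, 90, 88, 99, 94, 97, 98, 99]
```

```bash
python3 -c "
from t import *
m=viewer.camera_model('wrist')
for v,l,r,z in [(110,171.5,323.5,.008),(170,173.7,320.7,.008),(185,174.6,319.2,.008),(60,170.5,324.5,.008),(170,181,313.5,.024),(110,178,316.5,.024),(60,178,317.5,.024),(170,190.5,303,.024),(110,188,307,.024)]:
  a=LL(onz(m,l,v,z,True))*1000;b=LL(onz(m,r,v,z,True))*1000
  print(v,z,a.round(1),b.round(1),((a+b)/2).round(1))
"
```

```text
110 0.008 [116.   40.2   8. ] [116.1 -46.    8. ] [116.   -2.9   8. ]
170 0.008 [80.8 40.5  8. ] [ 80.9 -46.    8. ] [80.9 -2.8  8. ]
185 0.008 [71.7 40.5  8. ] [ 71.7 -45.7   8. ] [71.7 -2.6  8. ]
60 0.008 [145.   40.4   8. ] [145.1 -46.1   8. ] [145.   -2.8   8. ]
170 0.024 [84.4 32.3 24. ] [ 84.4 -38.   24. ] [84.4 -2.9 24. ]
110 0.024 [116.   32.6  24. ] [116.1 -38.2  24. ] [116.1  -2.8  24. ]
60 0.024 [142.1  32.3  24. ] [142.3 -38.3  24. ] [142.2  -3.   24. ]
170 0.024 [84.3 27.1 24. ] [ 84.3 -32.3  24. ] [84.3 -2.6 24. ]
110 0.024 [115.8  27.3  24. ] [115.9 -33.2  24. ] [115.9  -2.9  24. ]
```

```bash
sed -i 's/^X=np.array(\[np.cos(A),np.sin(A)\]);Y=np.array(\[-X\[1\],X\[0\]\])/&; C=C-.0028*Y/' t.py; python3 -c "
from t import *
go(W(-.021,-.000,.034))"
```

```text
clock 3.1833 lane tcp [39.1 -1.3 34.1] shift [-0.0014  0.0601  0.0001] rot [ 0.0005 -0.0071  0.0022] gap 0.05443995205130091 F [-0.8  1.   5.1]
```

Call:
{"op": "carry_out", "data": {
  "plan": [
    {"x":-0.001,"y":0.005,"z":0,"ax":0,"ay":-0.007,"az":0.002,"hand":0.6},
    {"x":-0.001,"y":0.01,"z":0,"ax":0,"ay":-0.007,"az":0.002,"hand":0.6},
    {"x":-0.001,"y":0.015,"z":0,"ax":0,"ay":-0.007,"az":0.002,"hand":0.6},
    {"x":-0.001,"y":0.02,"z":0,"ax":0,"ay":-0.007,"az":0.002,"hand":0.6},
    {"x":-0.001,"y":0.025,"z":0,"ax":0,"ay":-0.007,"az":0.002,"hand":0.6},
    {"x":-0.001,"y":0.03,"z":0,"ax":0,"ay":-0.007,"az":0.002,"hand":0.6},
    {"x":-0.001,"y":0.035,"z":0,"ax":0,"ay":-0.007,"az":0.002,"hand":0.6},
    {"x":-0.001,"y":0.04,"z":0,"ax":0,"ay":-0.007,"az":0.002,"hand":0.6},
    {"x":-0.001,"y":0.045,"z":0,"ax":0,"ay":-0.007,"az":0.002,"hand":0.6},
    {"x":-0.001,"y":0.05,"z":0,"ax":0,"ay":-0.007,"az":0.002,"hand":0.6},
    {"x":-0.001,"y":0.055,"z":0,"ax":0,"ay":-0.007,"az":0.002,"hand":0.6},
    {"x":-0.001,"y":0.06,"z":0,"ax":0,"ay":-0.007,"az":0.002,"hand":0.6}
  ]
}}

```text
clock: 4.18
tcp_pos: [0.6023, 0.0191, 0.0343]
orientation: [0.0, 1.0, -0.024, 0.0]
wrist_force: [0.1, -0.4, -0.3]
finger_gap: 0.054
```

```bash
python3 -c "
from t import *
go(W(-.033,-.000,.034))
snap('side','s3.png');snap('wrist','w3.png')
im=cv2.imread('pics/s3.png');cv2.imwrite('pics/s3c.png',cv2.resize(im[150:270,180:300],None,fx=4,fy=4))"
```

```text
clock 4.1833 lane tcp [-21.2  -0.6  34.3] shift [-0.0006  0.0118  0.0003] rot [ 0.0003 -0.0005  0.0003] gap 0.054046326316358265 F [ 0.1 -0.4 -0.3]
```

View pics/s3c.png

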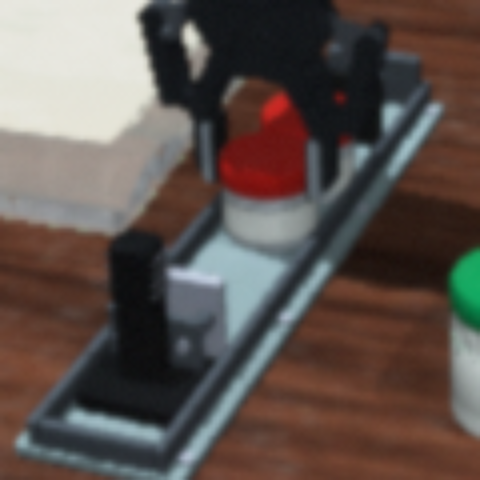

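The side crop shows both tins upright, with the rear one held at its lid and now touching the front one. I'll advance in small steps and watch the force.

Call:
{"op": "carry_out", "data": {
  "plan": [
    {"x":-0.0005,"y":0.003,"z":0,"ax":0,"ay":0,"az":0,"hand":0.6},
    {"x":-0.0005,"y":0.006,"z":0,"ax":0,"ay":0,"az":0,"hand":0.6},
    {"x":-0.0005,"y":0.009,"z":0,"ax":0,"ay":0,"az":0,"hand":0.6},
    {"x":-0.0005,"y":0.012,"z":0,"ax":0,"ay":0,"az":0,"hand":0.6},
    {"x":-0.0005,"y":0.014,"z":0,"ax":0,"ay":0,"az":0,"hand":0.6}
  ]
}}

```text
clock: 4.7
tcp_pos: [0.6011, 0.0041, 0.0343]
orientation: [0.001, 1.0, -0.025, 0.0]
wrist_force: [-0.8, 7.0, 10.2]
finger_gap: 0.0544
```

Call:
{"op": "carry_out", "data": {
  "plan": [
    {"x":0,"y":0.001,"z":0,"ax":0,"ay":0,"az":0,"hand":0.6},
    {"x":0,"y":0.002,"z":0,"ax":0,"ay":0,"az":0,"hand":0.6}
  ]
}}

```text
clock: 4.87
tcp_pos: [0.6009, 0.002, 0.0343]
orientation: [0.001, 1.0, -0.025, 0.0]
wrist_force: [-0.2, 1.8, 1.2]
finger_gap: 0.0543
```

Call:
{"op": "carry_out", "data": {
  "plan": [
    {"x":0,"y":0.001,"z":0,"ax":0,"ay":0,"az":0,"hand":0.6},
    {"x":0,"y":0.002,"z":0,"ax":0,"ay":0,"az":0,"hand":0.6}
  ]
}}

```text
clock: 5.03
tcp_pos: [0.6008, 0.0001, 0.0344]
orientation: [0.0, 1.0, -0.025, 0.0]
wrist_force: [-0.5, 4.5, 6.8]
finger_gap: 0.0548
```

```bash
python3 -c "
from t import *
go(W(-.043,-.000,.034))
snap('side','s4.png');snap('wrist','w4.png')
im=cv2.imread('pics/s4.png');cv2.imwrite('pics/s4c.png',cv2.resize(im[150:250,190:310],None,fx=5,fy=5))"
```

```text
clock 5.0333 lane tcp [-40.3   0.1  34.4] shift [0.0001 0.0027 0.0004] rot [ 0.0009 -0.0002 -0.0007] gap 0.054786906125777655 F [-0.5  4.5  6.8]
```

View pics/s4c.png

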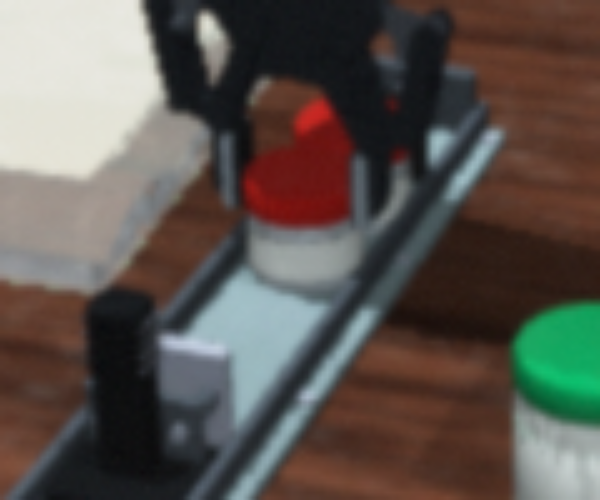

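View pics/w4.png

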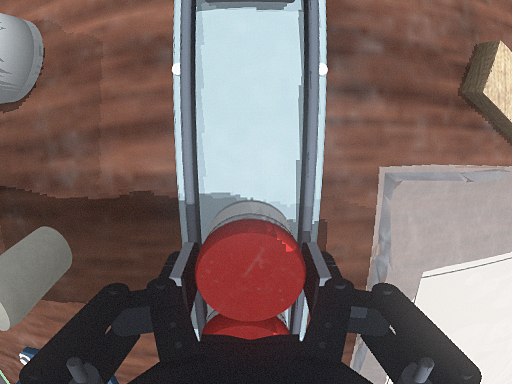

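Call:
{"op": "carry_out", "data": {
  "plan": [
    {"x":0,"y":0.001,"z":0,"ax":0,"ay":0,"az":0,"hand":0.6},
    {"x":0,"y":0.001,"z":0,"ax":0,"ay":0,"az":0,"hand":0.6},
    {"x":0,"y":0.001,"z":0,"ax":0,"ay":0,"az":0,"hand":0.6},
    {"x":0,"y":0.001,"z":0,"ax":0,"ay":0,"az":0,"hand":0.6}
  ]
}}

```text
clock: 5.47
tcp_pos: [0.6007, -0.0013, 0.0343]
orientation: [0.001, 1.0, -0.025, 0.0]
wrist_force: [-0.8, 3.6, 3.9]
finger_gap: 0.0545
```

Call:
{"op": "carry_out", "data": {
  "plan": [
    {"x":0,"y":0.001,"z":0,"ax":0,"ay":0,"az":0,"hand":0.6},
    {"x":0,"y":0.001,"z":0,"ax":0,"ay":0,"az":0,"hand":0.6},
    {"x":0,"y":0.001,"z":0,"ax":0,"ay":0,"az":0,"hand":0.6},
    {"x":0,"y":0.001,"z":0,"ax":0,"ay":0,"az":0,"hand":0.6}
  ]
}}

```text
clock: 5.8
tcp_pos: [0.6006, -0.0024, 0.0343]
orientation: [0.001, 1.0, -0.025, -0.0]
wrist_force: [0.7, 1.9, 4.3]
finger_gap: 0.0542
```

Call:
{"op": "carry_out", "data": {
  "plan": [
    {"x":0,"y":0.001,"z":0,"ax":0,"ay":0,"az":0,"hand":0.6},
    {"x":0,"y":0.001,"z":0,"ax":0,"ay":0,"az":0,"hand":0.6},
    {"x":0,"y":0.001,"z":0,"ax":0,"ay":0,"az":0,"hand":0.6},
    {"x":0,"y":0.001,"z":0,"ax":0,"ay":0,"az":0,"hand":0.6}
  ]
}}

```text
clock: 6.13
tcp_pos: [0.6006, -0.0033, 0.0343]
orientation: [0.001, 1.0, -0.025, 0.0]
wrist_force: [-0.1, 2.7, 5.7]
finger_gap: 0.0545
```

Call:
{"op": "carry_out", "data": {
  "plan": [
    {"x":0,"y":0.001,"z":0,"ax":0,"ay":0,"az":0,"hand":0.6},
    {"x":0,"y":0.002,"z":0,"ax":0,"ay":0,"az":0,"hand":0.6},
    {"x":0,"y":0.002,"z":0,"ax":0,"ay":0,"az":0,"hand":0.6},
    {"x":0,"y":0.002,"z":0,"ax":0,"ay":0,"az":0,"hand":0.6}
  ]
}}

```text
clock: 6.47
tcp_pos: [0.6005, -0.0042, 0.0343]
orientation: [-0.0, 1.0, -0.025, 0.0]
wrist_force: [-0.7, 6.7, 4.7]
finger_gap: 0.0543
```

Call:
{"op": "carry_out", "data": {
  "plan": [
    {"x":0,"y":0.001,"z":0,"ax":0,"ay":0,"az":0,"hand":0.6},
    {"x":0,"y":0.002,"z":0,"ax":0,"ay":0,"az":0,"hand":0.6},
    {"x":0,"y":0.002,"z":0,"ax":0,"ay":0,"az":0,"hand":0.6},
    {"x":0,"y":0.002,"z":0,"ax":0,"ay":0,"az":0,"hand":0.6}
  ]
}}

```text
clock: 6.8
tcp_pos: [0.6005, -0.0043, 0.0343]
orientation: [-0.002, 1.0, -0.024, 0.0]
wrist_force: [0.3, 10.0, 4.5]
finger_gap: 0.0543
```

Call:
{"op": "carry_out", "data": {
  "plan": [
    {"x":0,"y":0.001,"z":0,"ax":0,"ay":0,"az":0,"hand":0.6},
    {"x":0,"y":0.001,"z":0,"ax":0,"ay":0,"az":0,"hand":0.6},
    {"x":0,"y":0.001,"z":0,"ax":0,"ay":0,"az":0,"hand":0.6}
  ]
}}

```text
clock: 7.05
tcp_pos: [0.6005, -0.0041, 0.0343]
orientation: [-0.003, 1.0, -0.023, 0.0]
wrist_force: [0.0, 7.4, 5.4]
finger_gap: 0.0542
```

Contact: the tool stopped at y=-0.0042 with the push rising to about 10 N, so the front tin is on the stop and the rear tin is at lane x ≈ -44. I'll release and lift.

Call:
{"op": "carry_out", "data": {
  "plan": [
    {"x":0,"y":0,"z":0,"ax":0,"ay":0,"az":0,"hand":1},
    {"x":0,"y":0,"z":0,"ax":0,"ay":0,"az":0,"hand":1},
    {"x":0,"y":0,"z":0,"ax":0,"ay":0,"az":0,"hand":1},
    {"x":0,"y":0,"z":0,"ax":0,"ay":0,"az":0,"hand":1},
    {"x":0,"y":0,"z":0,"ax":0,"ay":0,"az":0,"hand":1},
    {"x":0,"y":0,"z":-0.02,"ax":0,"ay":0,"az":0,"hand":1},
    {"x":0,"y":0,"z":-0.05,"ax":0,"ay":0,"az":0,"hand":1},
    {"x":0,"y":0,"z":-0.09,"ax":0,"ay":0,"az":0,"hand":1},
    {"x":0,"y":0,"z":-0.13,"ax":0,"ay":0,"az":0,"hand":1},
    {"x":0,"y":0,"z":-0.13,"ax":0,"ay":0,"az":0,"hand":1}
  ]
}}

```text
clock: 7.88
tcp_pos: [0.6047, -0.0059, 0.1729]
orientation: [-0.002, 1.0, -0.024, 0.007]
wrist_force: [1.4, 0.2, 0.6]
finger_gap: 0.0855
```

```bash
cat > red.py <<'E'
from t import *
def red(n,f,zs):
    im,m=snap(n,f);fish=n=='wrist'
    hsv=cv2.cvtColor(im,cv2.COLOR_RGB2HSV)
    mask=((hsv[...,0]<8)|(hsv[...,0]>172))&(hsv[...,1]>150)&(hsv[...,2]>120)
    N,l,st,cc=cv2.connectedComponentsWithStats(mask.astype(np.uint8))
    for i in range(1,N):
        if st[i,4]>150:
            for z in zs: p=onz(m,*cc[i],z,fish);print(n,st[i],cc[i].round(1),z,'lane',(LL(p)*1000).round(1),'world',p.round(4))
E
python3 -c "
from red import *
red('wrist','w5.png',[.055]);red('top','t5.png',[.058])
go([.4191-.001,.2838,.16])"
```

```text
wrist [ 215  164   58   57 2310] [243.7 192.1] 0.055 lane [-45.4  -0.2  55. ] world [ 0.6008 -0.005   0.055 ]
wrist [ 215  221   54   49 2027] [241.8 244.9] 0.055 lane [-99.    1.9  55. ] world [ 0.5961 -0.0585  0.055 ]
top [  0  82  18  20 293] [ 7.5 91.6] 0.058 lane [ 675.4 -225.8   58. ] world [0.8613 0.7039 0.058 ]
top [154 244  22  23 401] [164.5 254.9] 0.058 lane [232.5 195.6  58. ] world [0.4188 0.2821 0.058 ]
clock 7.9833 lane tcp [-45.8  -1.4 166.7] shift [-0.1973 -0.2802  0.0071] rot [-0.0054 -0.0055  0.0016] gap 0.08548376290608509 F [0.3 1.6 0. ]
```

View pics/w5.png

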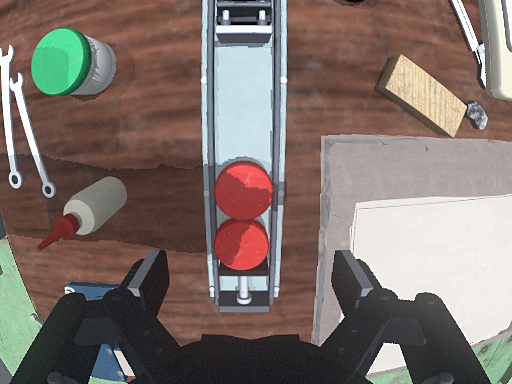

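Call:
{"op": "carry_out", "data": {
  "plan": [
    {"x":-0.195,"y":-0.28,"z":0.007,"ax":-0.005,"ay":-0.005,"az":0,"hand":1},
    {"x":-0.195,"y":-0.28,"z":0.007,"ax":-0.005,"ay":-0.005,"az":0,"hand":1},
    {"x":-0.195,"y":-0.28,"z":0.007,"ax":-0.005,"ay":-0.005,"az":0,"hand":1},
    {"x":-0.195,"y":-0.28,"z":0.007,"ax":-0.005,"ay":-0.005,"az":0,"hand":1},
    {"x":-0.195,"y":-0.28,"z":0.007,"ax":-0.005,"ay":-0.005,"az":0,"hand":1},
    {"x":-0.195,"y":-0.28,"z":0.007,"ax":-0.005,"ay":-0.005,"az":0,"hand":1},
    {"x":-0.195,"y":-0.28,"z":0.007,"ax":-0.005,"ay":-0.005,"az":0,"hand":1},
    {"x":-0.195,"y":-0.28,"z":0.007,"ax":-0.005,"ay":-0.005,"az":0,"hand":1},
    {"x":-0.195,"y":-0.28,"z":0.007,"ax":-0.005,"ay":-0.005,"az":0,"hand":1},
    {"x":-0.195,"y":-0.28,"z":0.007,"ax":-0.005,"ay":-0.005,"az":0,"hand":1},
    {"x":-0.195,"y":-0.28,"z":0.007,"ax":-0.005,"ay":-0.005,"az":0,"hand":1},
    {"x":-0.195,"y":-0.28,"z":0.007,"ax":-0.005,"ay":-0.005,"az":0,"hand":1}
  ]
}}

```text
clock: 8.98
tcp_pos: [0.4208, 0.2824, 0.1593]
orientation: [0.0, 1.0, -0.024, -0.0]
wrist_force: [-0.2, -0.0, 0.0]
finger_gap: 0.0853
```

```bash
python3 -c "
from red import *
red('wrist','w6.png',[.048]);
go([.4191,.2838,.16])"
```

```text
wrist [ 221  161   61   60 2205] [248.8 194.2] 0.048 lane [233.  194.5  48. ] world [0.4199 0.2826 0.048 ]
wrist [366 363  34  21 421] [383.7 373.3] 0.048 lane [-37.5  -0.5  48. ] world [0.6015 0.0029 0.048 ]
clock 9.0333 lane tcp [232.7 193.3 159.5] shift [-0.0021 -0.0015 -0.0005] rot [ 0.0004  0.0001 -0.0004] gap 0.08536944813309749 F [-0.2  0.2  0. ]
```

View pics/w6.png

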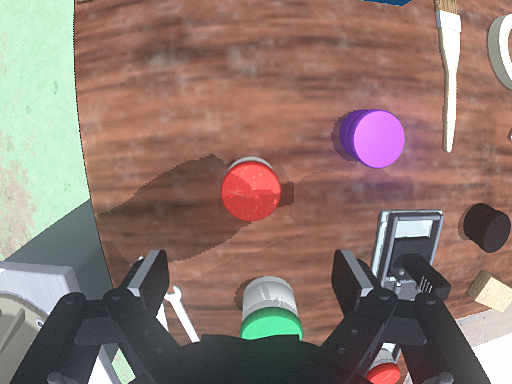

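Call:
{"op": "carry_out", "data": {
  "plan": [
    {"x":-0.001,"y":0.0,"z":0.035,"ax":0,"ay":0,"az":0,"hand":1},
    {"x":-0.001,"y":0.0,"z":0.065,"ax":0,"ay":0,"az":0,"hand":1},
    {"x":-0.001,"y":0.0,"z":0.09,"ax":0,"ay":0,"az":0,"hand":1},
    {"x":-0.001,"y":0.0,"z":0.11,"ax":0,"ay":0,"az":0,"hand":1},
    {"x":-0.001,"y":0.0,"z":0.125,"ax":0,"ay":0,"az":0,"hand":1},
    {"x":-0.001,"y":0.0,"z":0.132,"ax":0,"ay":0,"az":0,"hand":1},
    {"x":-0.001,"y":0.0,"z":0.134,"ax":0,"ay":0,"az":0,"hand":1},
    {"x":-0.001,"y":0.0,"z":0.134,"ax":0,"ay":0,"az":0,"hand":1},
    {"x":-0.001,"y":0.0,"z":0.134,"ax":0,"ay":0,"az":0,"hand":1}
  ]
}}

```text
clock: 9.78
tcp_pos: [0.4212, 0.282, 0.0263]
orientation: [-0.0, 1.0, -0.025, 0.001]
wrist_force: [0.3, 0.6, 1.5]
finger_gap: 0.0854
```

```bash
python3 -c "
from red import *
go([.4199,.2826,.025])"
```

```text
clock 9.7833 lane tcp [232.5 193.2  26.3] shift [-0.0013 -0.0005  0.0013] rot [-0.0002 -0.0012 -0.0014] gap 0.08538400302684324 F [0.3 0.6 1.5]
```

Call:
{"op": "carry_out", "data": {
  "plan": [
    {"x":-0.001,"y":0,"z":0.001,"ax":0,"ay":-0.001,"az":0,"hand":0.9},
    {"x":-0.001,"y":0,"z":0.001,"ax":0,"ay":-0.001,"az":0,"hand":0.8},
    {"x":-0.001,"y":0,"z":0.001,"ax":0,"ay":-0.001,"az":0,"hand":0.6},
    {"x":-0.001,"y":0,"z":0.001,"ax":0,"ay":-0.001,"az":0,"hand":0.58},
    {"x":-0.001,"y":0,"z":0.001,"ax":0,"ay":-0.001,"az":0,"hand":0.58},
    {"x":-0.001,"y":0,"z":0.001,"ax":0,"ay":-0.001,"az":0,"hand":0.58},
    {"x":-0.001,"y":0,"z":0.001,"ax":0,"ay":-0.001,"az":0,"hand":0.58}
  ],
  "squeeze": 30
}}

```text
clock: 10.37
tcp_pos: [0.4207, 0.2824, 0.0263]
orientation: [-0.0, 1.0, -0.025, 0.001]
wrist_force: [-1.2, -1.9, 5.4]
finger_gap: 0.0541
```

Call:
{"op": "carry_out", "data": {
  "plan": [
    {"x":0,"y":0,"z":-0.01,"ax":0,"ay":0,"az":0,"hand":0.58},
    {"x":0,"y":0,"z":-0.025,"ax":0,"ay":0,"az":0,"hand":0.58},
    {"x":0,"y":0,"z":-0.05,"ax":0,"ay":0,"az":0,"hand":0.58},
    {"x":0,"y":0,"z":-0.075,"ax":0,"ay":0,"az":0,"hand":0.58},
    {"x":0,"y":0,"z":-0.1,"ax":0,"ay":0,"az":0,"hand":0.58},
    {"x":0,"y":0,"z":-0.12,"ax":0,"ay":0,"az":0,"hand":0.58},
    {"x":0,"y":0,"z":-0.12,"ax":0,"ay":0,"az":0,"hand":0.58}
  ]
}}

```text
clock: 10.95
tcp_pos: [0.4229, 0.2836, 0.1513]
orientation: [-0.002, 1.0, -0.025, 0.004]
wrist_force: [1.1, 0.5, -1.0]
finger_gap: 0.0539
```

```bash
python3 -c "
from red import *
go(W(.025,0,.14))
snap('side','s7.png');snap('wrist','w7.png')
im=cv2.imread('pics/s7.png');cv2.imwrite('pics/s7c.png',cv2.resize(im[120:320,200:400],None,fx=3,fy=3))"
```

```text
clock 10.95 lane tcp [234.2 191.6 151.3] shift [0.1917 0.209  0.012 ] rot [-0.0044 -0.0085 -0.0009] gap 0.05387985202434211 F [ 1.1  0.5 -1. ]
```

View pics/s7c.png

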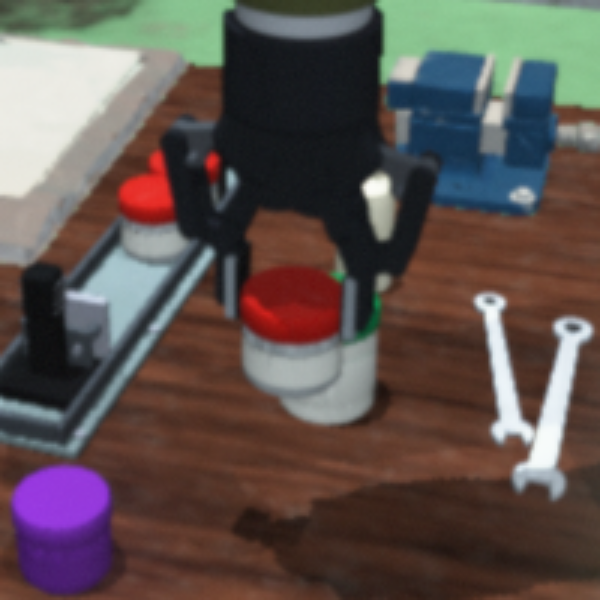

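Call:
{"op": "carry_out", "data": {
  "plan": [
    {"x":0.192,"y":0.209,"z":0.012,"ax":-0.004,"ay":-0.008,"az":0,"hand":0.58},
    {"x":0.192,"y":0.209,"z":0.012,"ax":-0.004,"ay":-0.008,"az":0,"hand":0.58},
    {"x":0.192,"y":0.209,"z":0.012,"ax":-0.004,"ay":-0.008,"az":0,"hand":0.58},
    {"x":0.192,"y":0.209,"z":0.012,"ax":-0.004,"ay":-0.008,"az":0,"hand":0.58},
    {"x":0.192,"y":0.209,"z":0.012,"ax":-0.004,"ay":-0.008,"az":0,"hand":0.58},
    {"x":0.192,"y":0.209,"z":0.012,"ax":-0.004,"ay":-0.008,"az":0,"hand":0.58},
    {"x":0.192,"y":0.209,"z":0.012,"ax":-0.004,"ay":-0.008,"az":0,"hand":0.58},
    {"x":0.192,"y":0.209,"z":0.012,"ax":-0.004,"ay":-0.008,"az":0,"hand":0.58},
    {"x":0.192,"y":0.209,"z":0.012,"ax":-0.004,"ay":-0.008,"az":0,"hand":0.58},
    {"x":0.192,"y":0.209,"z":0.012,"ax":-0.004,"ay":-0.008,"az":0,"hand":0.58},
    {"x":0.192,"y":0.209,"z":0.012,"ax":-0.004,"ay":-0.008,"az":0,"hand":0.58},
    {"x":0.192,"y":0.209,"z":0.012,"ax":-0.004,"ay":-0.008,"az":0,"hand":0.58}
  ]
}}

```text
clock: 12.05
tcp_pos: [0.6012, 0.0656, 0.1353]
orientation: [0.001, 1.0, -0.024, -0.003]
wrist_force: [-0.4, -0.2, -0.4]
finger_gap: 0.0544
```

```bash
python3 -c "
from red import *
go(W(.025,0,.14));go(W(.025,0,.035))
snap('wrist','w8.png')"
```

```text
clock 12.05 lane tcp [ 25.1   2.8 135.3] shift [ 0.0028  0.0001 -0.0048] rot [0.0021 0.0056 0.0007] gap 0.05437296028611844 F [-0.4 -0.2 -0.4]
clock 12.05 lane tcp [ 25.1   2.8 135.3] shift [ 3.400e-03 -1.000e-04  1.002e-01] rot [0.0021 0.0056 0.0007] gap 0.05437296028611844 F [-0.4 -0.2 -0.4]
```

View pics/w8.png

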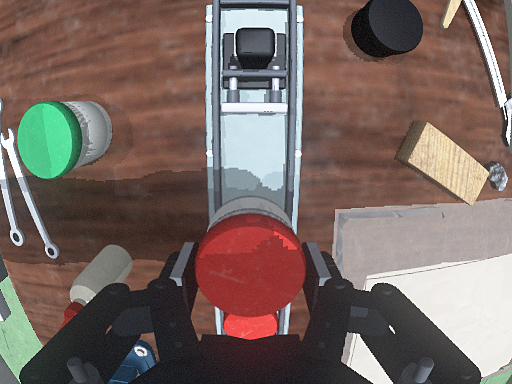

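Call:
{"op": "carry_out", "data": {
  "plan": [
    {"x":0.003,"y":0,"z":0.02,"ax":0.002,"ay":0.005,"az":0,"hand":0.58},
    {"x":0.003,"y":0,"z":0.04,"ax":0.002,"ay":0.005,"az":0,"hand":0.58},
    {"x":0.003,"y":0,"z":0.055,"ax":0.002,"ay":0.005,"az":0,"hand":0.58},
    {"x":0.003,"y":0,"z":0.065,"ax":0.002,"ay":0.005,"az":0,"hand":0.58},
    {"x":0.003,"y":0,"z":0.07,"ax":0.002,"ay":0.005,"az":0,"hand":0.58},
    {"x":0.003,"y":0,"z":0.07,"ax":0.002,"ay":0.005,"az":0,"hand":0.58},
    {"x":0.003,"y":0,"z":0.07,"ax":0.002,"ay":0.005,"az":0,"hand":0.58}
  ]
}}

```text
clock: 12.68
tcp_pos: [0.6043, 0.0656, 0.0661]
orientation: [0.0, 1.0, -0.024, 0.0]
wrist_force: [0.3, -0.8, -1.5]
finger_gap: 0.0536
```

```bash
python3 -c "
from red import *
go(W(.025,0,.035))"
```

```text
clock 12.6833 lane tcp [25.3 -0.3 66.1] shift [-0.0003  0.0003  0.0311] rot [ 0.0001 -0.0006  0.0014] gap 0.05360876705290501 F [ 0.3 -0.8 -1.5]
```

Call:
{"op": "carry_out", "data": {
  "plan": [
    {"x":0,"y":0,"z":0.008,"ax":0,"ay":0,"az":0,"hand":0.58},
    {"x":0,"y":0,"z":0.016,"ax":0,"ay":0,"az":0,"hand":0.58},
    {"x":0,"y":0,"z":0.023,"ax":0,"ay":0,"az":0,"hand":0.58},
    {"x":0,"y":0,"z":0.028,"ax":0,"ay":0,"az":0,"hand":0.58},
    {"x":0,"y":0,"z":0.031,"ax":0,"ay":0,"az":0,"hand":0.58},
    {"x":0,"y":0,"z":0.031,"ax":0,"ay":0,"az":0,"hand":0.58},
    {"x":0,"y":0,"z":0.031,"ax":0,"ay":0,"az":0,"hand":0.58}
  ]
}}

```text
clock: 13.27
tcp_pos: [0.6043, 0.0656, 0.0348]
orientation: [0.0, 1.0, -0.024, 0.0]
wrist_force: [-0.4, -0.1, -0.6]
finger_gap: 0.0541
```

```bash
python3 -c "
from red import *
go(W(.025,0,.035))
snap('side','s9.png');snap('wrist','w9.png')
im=cv2.imread('pics/s9.png');cv2.imwrite('pics/s9c.png',cv2.resize(im[150:270,180:320],None,fx=4,fy=4))"
```

```text
clock 13.2667 lane tcp [25.3 -0.3 34.8] shift [-0.0003  0.0003 -0.0002] rot [ 0.0001 -0.0004  0.0013] gap 0.054105447401123705 F [-0.4 -0.1 -0.6]
```

View pics/s9c.png

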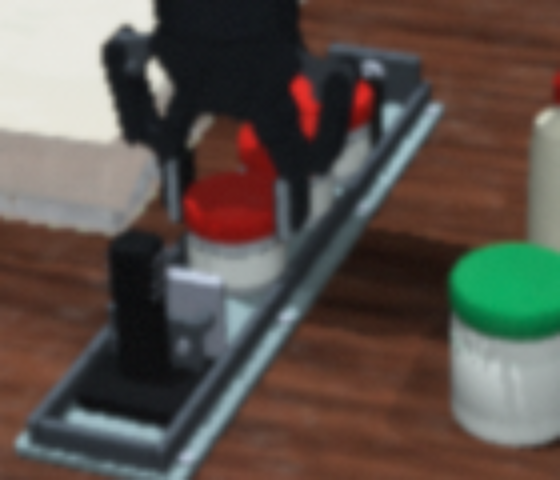

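View pics/w9.png

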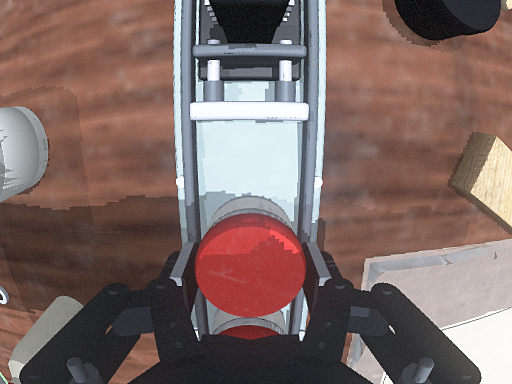

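Call:
{"op": "carry_out", "data": {
  "plan": [
    {"x":0,"y":0,"z":0.001,"ax":0,"ay":0,"az":0,"hand":0.58},
    {"x":0,"y":0,"z":0.001,"ax":0,"ay":0,"az":0,"hand":0.58},
    {"x":0,"y":0,"z":0.001,"ax":0,"ay":0,"az":0,"hand":1},
    {"x":0,"y":0,"z":0.001,"ax":0,"ay":0,"az":0,"hand":1},
    {"x":0,"y":0,"z":0.001,"ax":0,"ay":0,"az":0,"hand":1},
    {"x":0,"y":0,"z":0.001,"ax":0,"ay":0,"az":0,"hand":1},
    {"x":0,"y":0,"z":0.001,"ax":0,"ay":0,"az":0,"hand":1},
    {"x":0,"y":0,"z":-0.02,"ax":0,"ay":0,"az":0,"hand":1},
    {"x":0,"y":0,"z":-0.05,"ax":0,"ay":0,"az":0,"hand":1},
    {"x":0,"y":0,"z":-0.09,"ax":0,"ay":0,"az":0,"hand":1},
    {"x":0,"y":0,"z":-0.13,"ax":0,"ay":0,"az":0,"hand":1},
    {"x":0,"y":0,"z":-0.14,"ax":0,"ay":0,"az":0,"hand":1}
  ]
}}

```text
clock: 14.37
tcp_pos: [0.6074, 0.0656, 0.182]
orientation: [0.0, 1.0, -0.024, 0.005]
wrist_force: [1.4, -0.3, 0.2]
finger_gap: 0.0852
```

```bash
python3 -c "
from red import *
go(W(.14,0,.19))
red('wrist','w10.png',[.055]);snap('side','s10.png')
im=cv2.imread('pics/s10.png');cv2.imwrite('pics/s10c.png',cv2.resize(im[150:270,180:320],None,fx=4,fy=4))"
```

```text
clock 14.3667 lane tcp [ 25.4  -3.4 182. ] shift [-0.0031 -0.1146 -0.008 ] rot [-0.0002 -0.0104  0.0014] gap 0.08524419987385862 F [ 1.4 -0.3  0.2]
wrist [ 218  161   57   54 2203] [245.4 187.4] 0.055 lane [27.4 -0.6 55. ] world [0.6047 0.0677 0.055 ]
wrist [ 219  230   53   88 3381] [244.4 273.7] 0.055 lane [-67.5   0.8  55. ] world [ 0.5987 -0.027   0.055 ]
```

View pics/s10c.png

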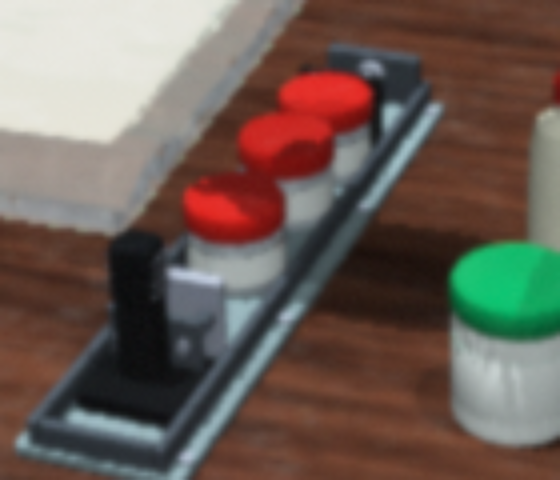

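View pics/w10.png

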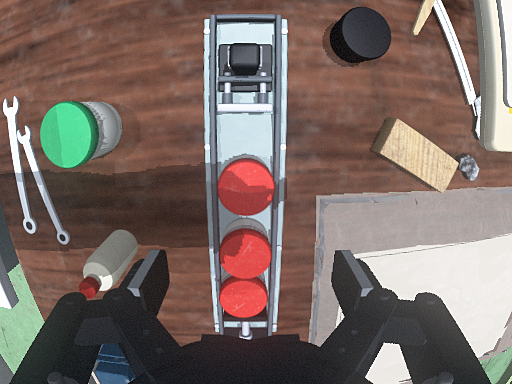

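The side and wrist views show all three tins upright and in order in the lane. Now I'll go above the follower grip.

Call:
{"op": "carry_out", "data": {
  "plan": [
    {"x":-0.003,"y":-0.03,"z":-0.008,"ax":0,"ay":-0.01,"az":0,"hand":1},
    {"x":-0.003,"y":-0.06,"z":-0.008,"ax":0,"ay":-0.01,"az":0,"hand":1},
    {"x":-0.003,"y":-0.09,"z":-0.008,"ax":0,"ay":-0.01,"az":0,"hand":1},
    {"x":-0.003,"y":-0.115,"z":-0.008,"ax":0,"ay":-0.01,"az":0,"hand":1},
    {"x":-0.003,"y":-0.115,"z":-0.008,"ax":0,"ay":-0.01,"az":0,"hand":1},
    {"x":-0.003,"y":-0.115,"z":-0.008,"ax":0,"ay":-0.01,"az":0,"hand":1},
    {"x":-0.003,"y":-0.115,"z":-0.008,"ax":0,"ay":-0.01,"az":0,"hand":1},
    {"x":-0.003,"y":-0.115,"z":-0.008,"ax":0,"ay":-0.01,"az":0,"hand":1}
  ]
}}

```text
clock: 15.13
tcp_pos: [0.6087, 0.1796, 0.1858]
orientation: [0.0, 1.0, -0.024, -0.002]
wrist_force: [0.0, -0.2, 0.4]
finger_gap: 0.0853
```

```bash
python3 -c "
from red import *
go(W(.145,0,.08))
im,m=snap('wrist','w11.png')
c=im[130:260,170:330,::-1];cv2.imwrite('pics/w11c.png',cv2.resize(c,None,fx=4.5,fy=4.5))
for x in (.135,.145,.155):
  for z in (.098,):
    # fisheye projection
    T=np.array(m['T']);q=T[:3,:3].T@(W(x,0,z)-T[:3,3]);f=192/np.tan(np.radians(m['vfov'])/2);r=np.hypot(q[0],q[1]);t=np.arctan2(r,q[2]);print(x,z,m['cx']+f*t*q[0]/r,m['cy']+f*t*q[1]/r)
"
```

```text
clock 15.1333 lane tcp [139.4   0.9 185.8] shift [ 0.0013 -0.0057  0.1058] rot [0.0005 0.0036 0.0004] gap 0.08526102601036091 F [ 0.  -0.2  0.4]
0.135 0.098 251.22245437941552 208.03309840473776
0.145 0.098 251.25516912900184 196.42341579591644
0.155 0.098 251.28731170318474 184.51532299176975
```

View pics/w11c.png

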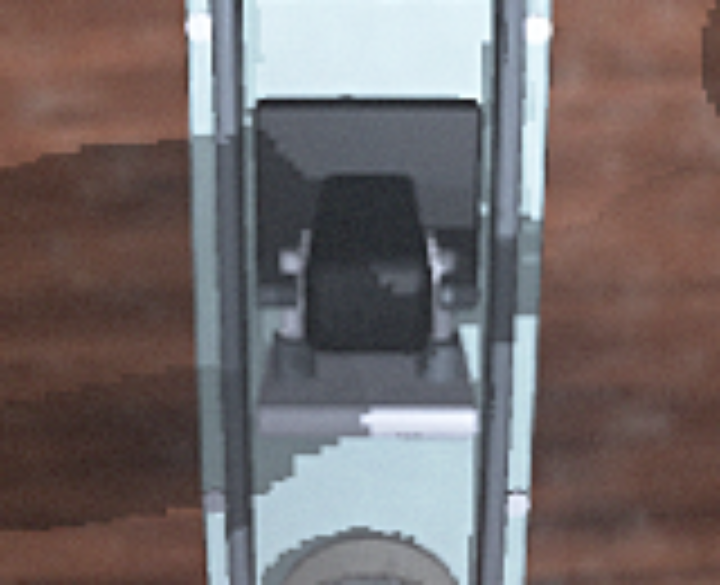

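Call:
{"op": "carry_out", "data": {
  "plan": [
    {"x":0.001,"y":-0.005,"z":0.03,"ax":0,"ay":0.003,"az":0,"hand":1},
    {"x":0.001,"y":-0.005,"z":0.06,"ax":0,"ay":0.003,"az":0,"hand":1},
    {"x":0.001,"y":-0.005,"z":0.085,"ax":0,"ay":0.003,"az":0,"hand":1},
    {"x":0.001,"y":-0.005,"z":0.105,"ax":0,"ay":0.003,"az":0,"hand":1},
    {"x":0.001,"y":-0.005,"z":0.117,"ax":0,"ay":0.003,"az":0,"hand":1},
    {"x":0.001,"y":-0.005,"z":0.121,"ax":0,"ay":0.003,"az":0,"hand":1},
    {"x":0.001,"y":-0.005,"z":0.121,"ax":0,"ay":0.003,"az":0,"hand":1},
    {"x":0.001,"y":-0.005,"z":0.121,"ax":0,"ay":0.003,"az":0,"hand":1}
  ]
}}

```text
clock: 15.85
tcp_pos: [0.6103, 0.1838, 0.0658]
orientation: [0.0, 1.0, -0.025, 0.0]
wrist_force: [0.6, -0.5, 0.0]
finger_gap: 0.0853
```

```bash
python3 -c "
from red import *
go(W(.1445,-.0005,.065))"
```

```text
clock 15.85 lane tcp [143.6  -0.5  65.8] shift [ 0.     -0.0009  0.0008] rot [ 0.0002 -0.0006 -0.001 ] gap 0.08527406380845508 F [ 0.6 -0.5  0. ]
```

Close on the grip with a firmer squeeze.

Call:
{"op": "carry_out", "data": {
  "plan": [
    {"x":0,"y":-0.001,"z":0,"ax":0,"ay":0,"az":0,"hand":0.8},
    {"x":0,"y":-0.001,"z":0,"ax":0,"ay":0,"az":0,"hand":0.6},
    {"x":0,"y":-0.001,"z":0,"ax":0,"ay":0,"az":0,"hand":0.4},
    {"x":0,"y":-0.001,"z":0,"ax":0,"ay":0,"az":0,"hand":0.3},
    {"x":0,"y":-0.001,"z":0,"ax":0,"ay":0,"az":0,"hand":0.2},
    {"x":0,"y":-0.001,"z":0,"ax":0,"ay":0,"az":0,"hand":0.2},
    {"x":0,"y":-0.001,"z":0,"ax":0,"ay":0,"az":0,"hand":0.2},
    {"x":0,"y":-0.001,"z":0,"ax":0,"ay":0,"az":0,"hand":0.2},
    {"x":0,"y":-0.001,"z":0,"ax":0,"ay":0,"az":0,"hand":0.2},
    {"x":0,"y":-0.001,"z":0,"ax":0,"ay":0,"az":0,"hand":0.2}
  ],
  "squeeze": 60
}}

```text
clock: 16.68
tcp_pos: [0.6098, 0.185, 0.0664]
orientation: [0.0, 1.0, -0.025, 0.0]
wrist_force: [-2.8, -0.7, 5.4]
finger_gap: 0.0232
```

```bash
python3 -c "
from red import *
go(W(.1045,-.000,.065));s=status.get_state();print(s['ft_torque'])
snap('wrist','w12.png')"
```

```text
clock 16.6833 lane tcp [144.8   0.   66.4] shift [0.0001 0.0403 0.0014] rot [ 0.0001 -0.0002 -0.0009] gap 0.023154395485304118 F [-2.8 -0.7  5.4]
[-0.00177424  0.58495907 -0.08409638]
```

View pics/w12.png

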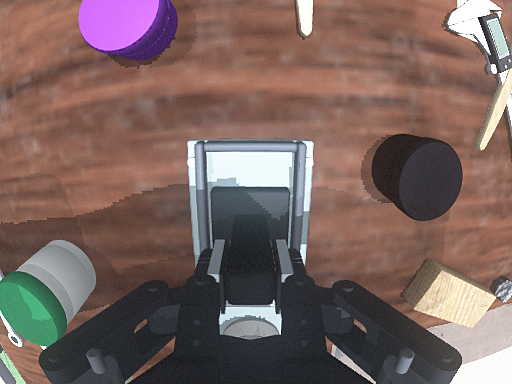

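The grip is held (gap 23 mm). I'll slide forward.

Call:
{"op": "carry_out", "data": {
  "plan": [
    {"x":0,"y":0.003,"z":0,"ax":0,"ay":0,"az":0,"hand":0.2},
    {"x":0,"y":0.007,"z":0,"ax":0,"ay":0,"az":0,"hand":0.2},
    {"x":0,"y":0.011,"z":0,"ax":0,"ay":0,"az":0,"hand":0.2},
    {"x":0,"y":0.015,"z":0,"ax":0,"ay":0,"az":0,"hand":0.2},
    {"x":0,"y":0.019,"z":0,"ax":0,"ay":0,"az":0,"hand":0.2},
    {"x":0,"y":0.023,"z":0,"ax":0,"ay":0,"az":0,"hand":0.2},
    {"x":0,"y":0.027,"z":0,"ax":0,"ay":0,"az":0,"hand":0.2},
    {"x":0,"y":0.031,"z":0,"ax":0,"ay":0,"az":0,"hand":0.2},
    {"x":0,"y":0.035,"z":0,"ax":0,"ay":0,"az":0,"hand":0.2},
    {"x":0,"y":0.039,"z":0,"ax":0,"ay":0,"az":0,"hand":0.2}
  ]
}}

```text
clock: 17.57
tcp_pos: [0.608, 0.1502, 0.0665]
orientation: [-0.004, 1.0, -0.023, 0.0]
wrist_force: [-0.0, 14.8, -0.6]
finger_gap: 0.0231
```

```bash
python3 -c "
from red import *
go(W(.085,0,.0664))
snap('side','s13.png')
im=cv2.imread('pics/s13.png');cv2.imwrite('pics/s13c.png',cv2.resize(im[150:270,180:320],None,fx=4,fy=4))"
```

```text
clock 17.5667 lane tcp [1.10e+02 1.00e-01 6.65e+01] shift [ 0.0001  0.025  -0.0001] rot [-0.0076 -0.0006  0.002 ] gap 0.02305222495995464 F [-0.  14.8 -0.6]
```

View pics/s13c.png

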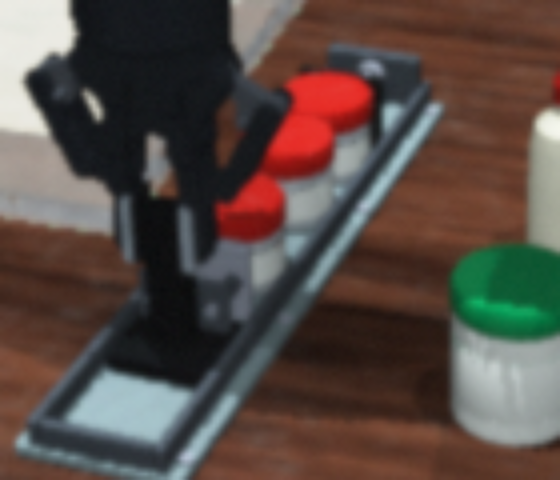

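Call:
{"op": "carry_out", "data": {
  "plan": [
    {"x":0,"y":0.004,"z":0,"ax":-0.005,"ay":0,"az":0.002,"hand":0.2},
    {"x":0,"y":0.007,"z":0,"ax":-0.005,"ay":0,"az":0.002,"hand":0.2},
    {"x":0,"y":0.01,"z":0,"ax":-0.005,"ay":0,"az":0.002,"hand":0.2},
    {"x":0,"y":0.012,"z":0,"ax":-0.005,"ay":0,"az":0.002,"hand":0.2},
    {"x":0,"y":0.014,"z":0,"ax":-0.005,"ay":0,"az":0.002,"hand":0.2},
    {"x":0,"y":0.016,"z":0,"ax":-0.005,"ay":0,"az":0.002,"hand":0.2},
    {"x":0,"y":0.018,"z":0,"ax":-0.005,"ay":0,"az":0.002,"hand":0.2},
    {"x":0,"y":0.02,"z":0,"ax":-0.005,"ay":0,"az":0.002,"hand":0.2},
    {"x":0,"y":0.022,"z":0,"ax":-0.005,"ay":0,"az":0.002,"hand":0.2},
    {"x":0,"y":0.024,"z":0,"ax":-0.005,"ay":0,"az":0.002,"hand":0.2}
  ]
}}

```text
clock: 18.45
tcp_pos: [0.607, 0.1299, 0.0665]
orientation: [-0.005, 1.0, -0.023, 0.001]
wrist_force: [0.0, 14.6, 1.1]
finger_gap: 0.023
```

Call:
{"op": "carry_out", "data": {
  "plan": [
    {"x":0,"y":0.003,"z":0,"ax":0,"ay":0,"az":0,"hand":0.2},
    {"x":0,"y":0.005,"z":0,"ax":0,"ay":0,"az":0,"hand":0.2},
    {"x":0,"y":0.006,"z":0,"ax":0,"ay":0,"az":0,"hand":0.2},
    {"x":0,"y":0.007,"z":0,"ax":0,"ay":0,"az":0,"hand":0.2},
    {"x":0,"y":0.008,"z":0,"ax":0,"ay":0,"az":0,"hand":0.2}
  ]
}}

```text
clock: 18.87
tcp_pos: [0.6067, 0.1263, 0.0665]
orientation: [-0.009, 1.0, -0.022, 0.001]
wrist_force: [-0.4, 15.6, 0.2]
finger_gap: 0.0236
```

```bash
python3 -c "
from red import *
go(W(.085,0,.0664))
snap('side','s14.png')
im=cv2.imread('pics/s14.png');cv2.imwrite('pics/s14c.png',cv2.resize(im[150:270,180:320],None,fx=4,fy=4))"
```

```text
clock 18.8667 lane tcp [86.   0.2 66.5] shift [0.0002 0.001  0.0001] rot [-0.0176 -0.0014  0.0054] gap 0.023557737400253853 F [-0.4 15.6  0.2]
```

View pics/s14c.png

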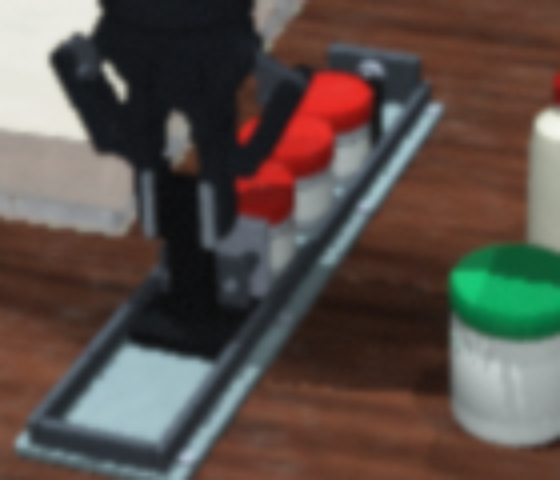

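Call:
{"op": "carry_out", "data": {
  "plan": [
    {"x":0,"y":0.003,"z":0,"ax":-0.01,"ay":0,"az":0.005,"hand":0.2},
    {"x":0,"y":0.005,"z":0,"ax":-0.015,"ay":0,"az":0.005,"hand":0.2},
    {"x":0,"y":0.006,"z":0,"ax":-0.015,"ay":0,"az":0.005,"hand":0.2},
    {"x":0,"y":0.007,"z":0,"ax":-0.015,"ay":0,"az":0.005,"hand":0.2}
  ]
}}

```text
clock: 19.25
tcp_pos: [0.6066, 0.1239, 0.0665]
orientation: [-0.005, 1.0, -0.023, 0.001]
wrist_force: [-0.1, 14.9, 0.6]
finger_gap: 0.0227
```

Call:
{"op": "carry_out", "data": {
  "plan": [
    {"x":0,"y":0.003,"z":0,"ax":-0.006,"ay":0,"az":0,"hand":0.2},
    {"x":0,"y":0.004,"z":0,"ax":-0.006,"ay":0,"az":0,"hand":0.2},
    {"x":0,"y":0.005,"z":0,"ax":-0.006,"ay":0,"az":0,"hand":0.2},
    {"x":0,"y":0.006,"z":0,"ax":-0.006,"ay":0,"az":0,"hand":0.2}
  ]
}}

```text
clock: 19.58
tcp_pos: [0.6066, 0.1228, 0.0665]
orientation: [-0.007, 1.0, -0.021, 0.001]
wrist_force: [0.2, 16.9, -1.5]
finger_gap: 0.0232
```

```bash
python3 -c "
from red import *
go(W(.085,0,.0664))
snap('side','s15.png');snap('top','t15.png')
im=cv2.imread('pics/s15.png');cv2.imwrite('pics/s15c.png',cv2.resize(im[150:270,180:320],None,fx=4,fy=4))"
```

```text
clock 19.5833 lane tcp [82.6  0.3 66.5] shift [ 0.0003 -0.0024  0.0001] rot [-0.0142 -0.0024  0.0066] gap 0.023235761728030015 F [ 0.2 16.9 -1.5]
```

View pics/s15c.png

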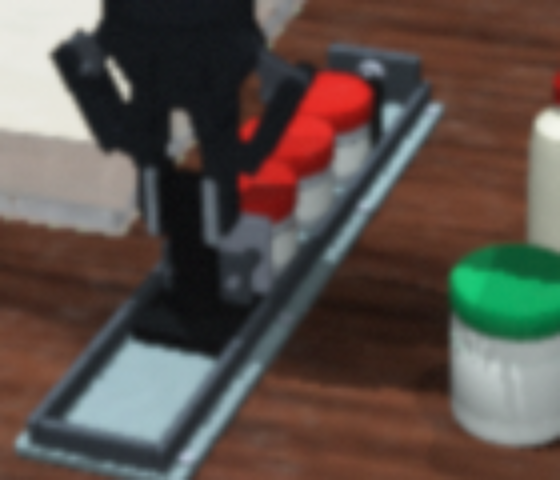

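Call:
{"op": "carry_out", "data": {
  "plan": [
    {"x":0,"y":0.004,"z":0,"ax":-0.01,"ay":0,"az":0.005,"hand":0.2},
    {"x":0,"y":0.006,"z":0,"ax":-0.01,"ay":0,"az":0.005,"hand":0.2},
    {"x":0,"y":0.007,"z":0,"ax":-0.01,"ay":0,"az":0.005,"hand":0.2},
    {"x":0,"y":0.007,"z":0,"ax":-0.01,"ay":0,"az":0.005,"hand":0.2},
    {"x":0,"y":0.007,"z":0,"ax":-0.01,"ay":0,"az":0.005,"hand":0.2}
  ]
}}

```text
clock: 20.1
tcp_pos: [0.6065, 0.1209, 0.0665]
orientation: [-0.007, 1.0, -0.022, 0.002]
wrist_force: [1.0, 16.4, 0.4]
finger_gap: 0.0232
```

Call:
{"op": "carry_out", "data": {
  "plan": [
    {"x":0,"y":0.004,"z":0,"ax":-0.008,"ay":0,"az":0,"hand":0.2},
    {"x":0,"y":0.006,"z":0,"ax":-0.008,"ay":0,"az":0,"hand":0.2},
    {"x":0,"y":0.007,"z":0,"ax":-0.008,"ay":0,"az":0,"hand":0.2},
    {"x":0,"y":0.007,"z":0,"ax":-0.008,"ay":0,"az":0,"hand":0.2},
    {"x":0,"y":0.007,"z":0,"ax":-0.008,"ay":0,"az":0,"hand":0.2}
  ]
}}

```text
clock: 20.52
tcp_pos: [0.6064, 0.1193, 0.0665]
orientation: [-0.007, 1.0, -0.02, 0.002]
wrist_force: [0.8, 17.7, -0.2]
finger_gap: 0.0229
```

```bash
python3 -c "
from red import *
go(W(.075,0,.0664))
snap('side','s16.png');snap('wrist','w16.png')
im=cv2.imread('pics/s16.png');cv2.imwrite('pics/s16c.png',cv2.resize(im[150:270,180:320],None,fx=4,fy=4))"
```

```text
clock 20.5167 lane tcp [79.   0.3 66.5] shift [0.0002 0.004  0.    ] rot [-0.0149 -0.0034  0.0081] gap 0.02289663902914558 F [ 0.8 17.7 -0.2]
```

View pics/s16c.png

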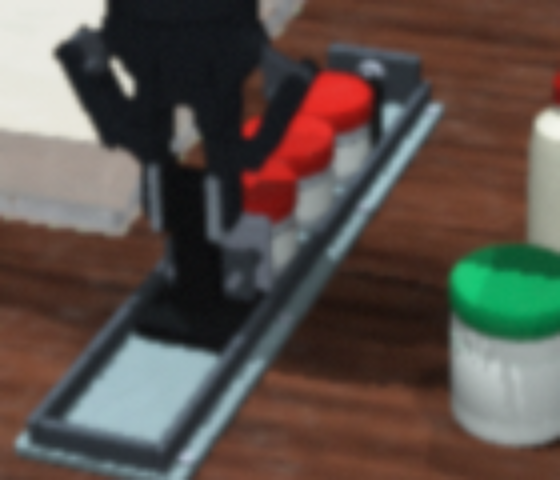

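Call:
{"op": "carry_out", "data": {
  "plan": [
    {"x":0,"y":0.004,"z":0,"ax":-0.01,"ay":0,"az":0.005,"hand":0.2},
    {"x":0,"y":0.006,"z":0,"ax":-0.01,"ay":0,"az":0.005,"hand":0.2},
    {"x":0,"y":0.008,"z":0,"ax":-0.01,"ay":0,"az":0.005,"hand":0.2},
    {"x":0,"y":0.009,"z":0,"ax":-0.01,"ay":0,"az":0.005,"hand":0.2},
    {"x":0,"y":0.009,"z":0,"ax":-0.01,"ay":0,"az":0.005,"hand":0.2}
  ]
}}

```text
clock: 21.03
tcp_pos: [0.6062, 0.1161, 0.0665]
orientation: [-0.008, 1.0, -0.021, 0.002]
wrist_force: [0.9, 18.8, 0.4]
finger_gap: 0.0232
```

Call:
{"op": "carry_out", "data": {
  "plan": [
    {"x":0,"y":0.004,"z":0,"ax":-0.01,"ay":0,"az":0.003,"hand":0.2},
    {"x":0,"y":0.006,"z":0,"ax":-0.01,"ay":0,"az":0.003,"hand":0.2},
    {"x":0,"y":0.008,"z":0,"ax":-0.01,"ay":0,"az":0.003,"hand":0.2},
    {"x":0,"y":0.009,"z":0,"ax":-0.01,"ay":0,"az":0.003,"hand":0.2},
    {"x":0,"y":0.009,"z":0,"ax":-0.01,"ay":0,"az":0.003,"hand":0.2}
  ]
}}

```text
clock: 21.45
tcp_pos: [0.606, 0.1133, 0.0665]
orientation: [-0.008, 1.0, -0.021, 0.002]
wrist_force: [1.5, 21.2, 1.7]
finger_gap: 0.0229
```

```bash
python3 -c "
from red import *
go(W(.072,0,.0664))"
```

```text
clock 21.45 lane tcp [73.   0.3 66.5] shift [0.0003 0.001  0.0001] rot [-0.0169 -0.0044  0.0076] gap 0.022918577445999382 F [ 1.5 21.2  1.7]
```

Call:
{"op": "carry_out", "data": {
  "plan": [
    {"x":0,"y":0.004,"z":0,"ax":-0.012,"ay":0,"az":0.004,"hand":0.2},
    {"x":0,"y":0.006,"z":0,"ax":-0.012,"ay":0,"az":0.004,"hand":0.2},
    {"x":0,"y":0.008,"z":0,"ax":-0.012,"ay":0,"az":0.004,"hand":0.2},
    {"x":0,"y":0.009,"z":0,"ax":-0.012,"ay":0,"az":0.004,"hand":0.2},
    {"x":0,"y":0.009,"z":0,"ax":-0.012,"ay":0,"az":0.004,"hand":0.2}
  ]
}}

```text
clock: 21.87
tcp_pos: [0.6059, 0.1108, 0.0665]
orientation: [-0.008, 1.0, -0.021, 0.003]
wrist_force: [1.6, 21.9, -0.9]
finger_gap: 0.0228
```

```bash
python3 -c "
from red import *
go(W(.072,0,.0664));red('wrist','w17.png',[.058])
snap('side','s17.png')
im=cv2.imread('pics/s17.png');cv2.imwrite('pics/s17c.png',cv2.resize(im[150:270,180:320],None,fx=4,fy=4))"
```

```text
clock 21.8667 lane tcp [70.5  0.3 66.5] shift [ 0.0003 -0.0015  0.0001] rot [-0.0169 -0.005   0.0076] gap 0.022802484930062032 F [ 1.6 21.9 -0.9]
wrist [ 219  300   63   40 1840] [250.6 320.7] 0.058 lane [17.  -0.8 58. ] world [0.6045 0.0573 0.058 ]
```

View pics/s17c.png

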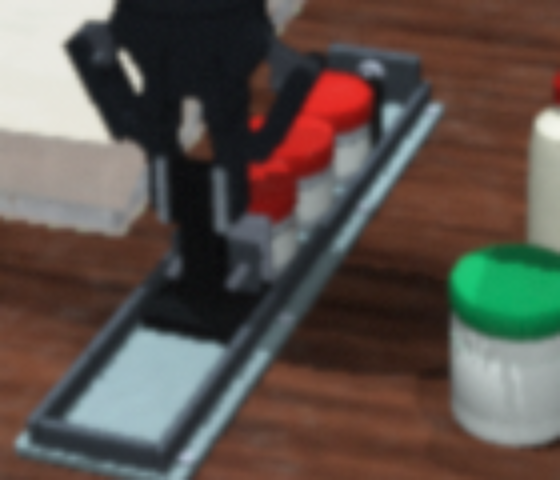

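Call:
{"op": "carry_out", "data": {
  "plan": [
    {"x":0,"y":0,"z":0,"ax":0,"ay":0,"az":0,"hand":0.2},
    {"x":0,"y":0,"z":0,"ax":0,"ay":0,"az":0,"hand":0.2},
    {"x":0,"y":0,"z":0,"ax":0,"ay":0,"az":0,"hand":0.2}
  ]
}}

```text
clock: 22.22
tcp_pos: [0.606, 0.112, 0.0665]
orientation: [-0.009, 1.0, -0.02, 0.003]
wrist_force: [1.6, 7.6, -0.1]
finger_gap: 0.023
```

Call:
{"op": "carry_out", "data": {
  "plan": [
    {"x":0,"y":0,"z":0,"ax":0,"ay":0,"az":0,"hand":0.4},
    {"x":0,"y":0,"z":0,"ax":0,"ay":0,"az":0,"hand":0.6},
    {"x":0,"y":0,"z":0,"ax":0,"ay":0,"az":0,"hand":1},
    {"x":0,"y":0,"z":0,"ax":0,"ay":0,"az":0,"hand":1},
    {"x":0,"y":0,"z":0,"ax":0,"ay":0,"az":0,"hand":1},
    {"x":0,"y":0,"z":0,"ax":0,"ay":0,"az":0,"hand":1},
    {"x":0,"y":0,"z":0,"ax":0,"ay":0,"az":0,"hand":1},
    {"x":0,"y":0,"z":-0.02,"ax":0,"ay":0,"az":0,"hand":1},
    {"x":0,"y":0,"z":-0.05,"ax":0,"ay":0,"az":0,"hand":1},
    {"x":0,"y":0,"z":-0.08,"ax":0,"ay":0,"az":0,"hand":1},
    {"x":0,"y":0,"z":-0.11,"ax":0,"ay":0,"az":0,"hand":1},
    {"x":0,"y":0,"z":-0.13,"ax":0,"ay":0,"az":0,"hand":1}
  ]
}}

```text
clock: 23.22
tcp_pos: [0.6061, 0.1095, 0.1998]
orientation: [-0.009, 1.0, -0.02, 0.004]
wrist_force: [0.4, 0.3, 0.8]
finger_gap: 0.0852
```

```bash
python3 -c "
from red import *
go(W(.03,0,.2));red('wrist','w18.png',[.058])
snap('side','s18.png')
im=cv2.imread('pics/s18.png');cv2.imwrite('pics/s18c.png',cv2.resize(im[150:270,180:320],None,fx=4,fy=4))"
```

```text
clock 23.2167 lane tcp [6.920e+01 1.000e-01 1.998e+02] shift [-0.0002  0.0392 -0.001 ] rot [-0.019  -0.0085  0.0082] gap 0.08522216640314595 F [0.4 0.3 0.8]
wrist [ 224  220   51  119 4472] [248.  277.4] 0.058 lane [-34.3   0.1  58. ] world [0.6011 0.0061 0.058 ]
```

View pics/s18c.png

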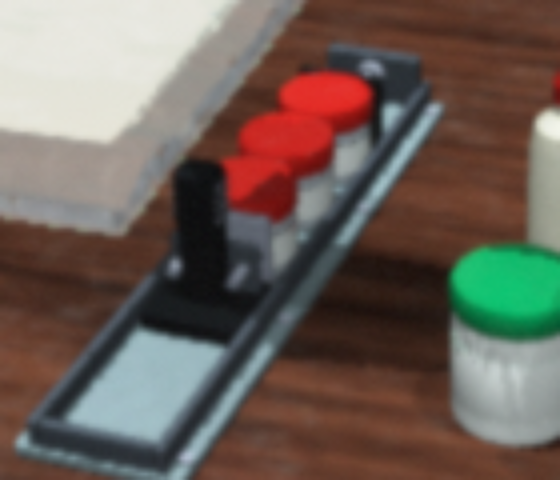

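View pics/w18.png

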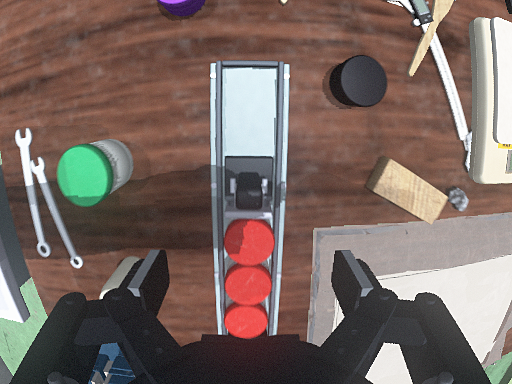

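Call:
{"op": "carry_out", "data": {
  "plan": [
    {"x":0,"y":0.02,"z":0,"ax":-0.019,"ay":-0.008,"az":0.008,"hand":1},
    {"x":0,"y":0.039,"z":0,"ax":-0.019,"ay":-0.008,"az":0.008,"hand":1},
    {"x":0,"y":0.039,"z":0,"ax":-0.019,"ay":-0.008,"az":0.008,"hand":1},
    {"x":0,"y":0.039,"z":0,"ax":-0.019,"ay":-0.008,"az":0.008,"hand":1},
    {"x":0,"y":0.039,"z":0,"ax":-0.019,"ay":-0.008,"az":0.008,"hand":1},
    {"x":0,"y":0.039,"z":0,"ax":-0.019,"ay":-0.008,"az":0.008,"hand":1}
  ]
}}

```text
clock: 23.82
tcp_pos: [0.6057, 0.0708, 0.1997]
orientation: [-0.0, 1.0, -0.024, 0.002]
wrist_force: [0.1, 0.6, 0.1]
finger_gap: 0.0858
```

```bash
python3 -c "
from red import *
go(W(.03,0,.2));m=viewer.camera_model('wrist');red('wrist','w19.png',[.058])
im=cv2.imread('pics/w19.png');cv2.imwrite('pics/w19c.png',cv2.resize(im[90:310,190:310],None,fx=2.7,fy=2.7,interpolation=cv2.INTER_CUBIC))
f=192/np.tan(np.radians(m['vfov'])/2)
def pj(x,y,z):
    T=np.array(m['T']);q=T[:3,:3].T@(W(x,y,z)-T[:3,3]);r=np.hypot(q[0],q[1]);t=np.arctan2(r,q[2]);return m['cx']+f*t*q[0]/r,m['cy']+f*t*q[1]/r
for n,p in dict(gf=(.061,0,.098),gb=(.081,0,.098),pad=(.037,0,.055),n=(.0105,0,.058),r=(-.0445,0,.058),fr=(-.0995,0,.058)).items(): print(n,np.round(pj(*p),1))
"
```

```text
clock 23.8167 lane tcp [ 30.5  -1.4 199.7] shift [-0.0014  0.0005 -0.0003] rot [-0.0004 -0.0037  0.0003] gap 0.08583665704446258 F [0.1 0.6 0.1]
wrist [ 223  180   52  131 4882] [247.7 244.4] 0.058 lane [-34.6   0.2  58. ] world [0.6009 0.0058 0.058 ]
wrist [ 86 277  20  23 267] [ 95.4 287.2] 0.058 lane [-103.2  195.8   58. ] world [ 0.4022 -0.0532  0.058 ]
gf [247.6 162.9]
gb [247.6 139.1]
pad [247.8 178.2]
n [247.8 204.4]
r [247.9 252.5]
fr [248.  293.4]
```

View pics/w19c.png

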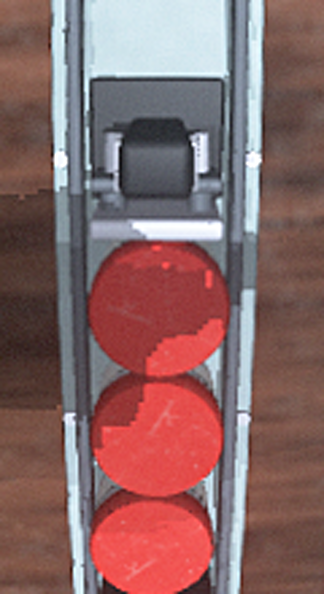

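The crop shows the three lids touching in a row at (248,204), (248,252) and (248,293), each within 1 px of where I predicted. The pad bar sits against the new tin, and the grip's front edge at row 162 puts the follower at lane x ≈ 71 mm, so the pad is pressed in about 9–11 mm. Handing in.

```bash
python3 -c "
from h import *
print(env.hand_in())"
```

```text
the job is handed in; nothing more can be done
None
```

The tin lane is restocked and the job is handed in at about 24 s of the 69 s limit; the hand-in reports no verdict.

- **Old tins:** I gripped the rear tin by its lid and drew both forward. The tool stopped with the push rising to about 10 N, which put the stop face at about lane x = -127 mm.
- **New tin:** I set it upright behind the old ones, then let go.
- **Follower:** I slid it forward by its grip until the wrist force rose from about 14.7 N (drag alone) to about 22 N. That means a pad force of roughly 7 N. I then let the arm relax and released the grip.

**Last checks:**
- **Row:** the three lids are touching and centred, upright in the camera views, and within 1 px of the predicted positions (lane x about 10, -45 and -100 mm).
- **Pad:** the estimates of how far it is pressed in disagree slightly: about 8.5 mm from force and about 11 mm from the picture. Both are near half-way and within the limits.
- **Bystanders:** the arm never went near the pot or the bottle. They look in place in the pictures, but I did not measure their final positions.
- **Camera disagreement:** the top camera put things about 3–4 mm off across the lane compared with the wrist camera. I used the wrist camera's lane centre.

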